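Pack the wedge-shaped sanding blocks head to tail

TASK

Somebody has left the steel pail standing in the sanding-block tray: hang it by its handle on the hook of the green stand. Then pack the three loose wedge-shaped sanding blocks into the tray next to the one already there, alternately head to tail, so that all four lie flat on the tray's floor inside its walls. Leave everything else on the bench where it is.

Things in the scene. Friction and masses are not known exactly. Their poses are not given: they have to be found in the camera images.
- wedge0_mid (a point): blue wooden sanding block, right-angled wedge, 28 mm thick, 110 long in x: straight flank at y=-21, sloping flank from y=3 at the narrow end (x=-55) to y=39 at the wide end (x=55); 3 mm bevel below; 0.14 kg. Yellow grip bar over the middle: 16 mm in x, 32 in y, 28 to 62 mm above the underside. Origin at mid-length, 31 mm above the underside, z up. Already in the tray, at its -y wall, wide end to +x.
- wedge1_mid (a point): blue wooden sanding block, right-angled wedge, 28 mm thick, 110 long in x: straight flank at y=-21, sloping flank from y=3 at the narrow end (x=-55) to y=39 at the wide end (x=55); 3 mm bevel below; 0.14 kg. Yellow grip bar over the middle: 16 mm in x, 32 in y, 28 to 62 mm above the underside. Origin at mid-length, 31 mm above the underside, z up. Lies flat on the bench; to be packed.
- wedge2_mid (a point): blue wooden sanding block, right-angled wedge, 28 mm thick, 110 long in x: straight flank at y=-21, sloping flank from y=3 at the narrow end (x=-55) to y=39 at the wide end (x=55); 3 mm bevel below; 0.14 kg. Yellow grip bar over the middle: 16 mm in x, 32 in y, 28 to 62 mm above the underside. Origin at mid-length, 31 mm above the underside, z up. Lies flat on the bench; to be packed.
- wedge3_mid (a point): blue wooden sanding block, right-angled wedge, 28 mm thick, 110 long in x: straight flank at y=-21, sloping flank from y=3 at the narrow end (x=-55) to y=39 at the wide end (x=55); 3 mm bevel below; 0.14 kg. Yellow grip bar over the middle: 16 mm in x, 32 in y, 28 to 62 mm above the underside. Origin at mid-length, 31 mm above the underside, z up. Lies flat on the bench; to be packed.
- tray: wooden tray, dark walls, fixed; origin under its centre, z up. Inside 116 mm in x, 174 mm in y; floor 6 mm up; walls 7 mm thick, 28 mm high. Four blocks side by side in y, 42 mm each at mid-length, fill it with 6 mm to spare each way. Going in +y their wide ends point +x, -x, +x, -x: slope meets slope, straight flank meets straight flank.
- pail_bail (a point): small steel pail with a stiff wire handle, standing in the tray at the start; this point is the middle of the handle's top bar, 140 mm above the pail's underside. The bar is straight along the point's y for 88 mm (44 mm either way), 7 mm thick; 65 mm free below it to the rim. Pail 94 mm across the rim, 68 at the bottom, 75 high; handle 111 mm wide, does not fold. z up, 0.2 kg.
- pail: the same pail, origin under the centre of its bottom
- hook: green hook stand, fixed to the bench: post 18 mm square, top 219 mm above the bench; origin under its post, on the bench. Its horizontal steel hook arm (10 mm thick, centre line 200 mm up) leaves the post along the stand's -x for 118 mm, then turns up into the tip.
- hook_seat (a point): where the pail's handle shall rest: the top of the hook arm, 205 mm above the bench, 80 mm from the post's origin; its x axis points from the tip back to the post, along the arm
- hook_tip (a point): end of the upturned hook tip, 54 mm before the seat along the stand's -x; its centre is 222 mm above the bench, 5 mm radius (top at 227 mm)
- glue: white glue bottle with red cap, 60 mm diameter, 150 mm tall, to be left alone; origin in the middle of its underside
- hammer: hammer lying on the bench, 260 mm long, about 30 mm high, wooden handle, steel head, to be left alone; origin in the middle of its underside
- tin: aluminium tin, 70 mm diameter, 50 mm tall, to be left alone; origin in the middle of its underside
- brush: brush lying flat, 200 mm long, to be left alone; origin in the middle of its underside
- crate: slatted toy crate of pale wood, 110 x 200 x 90 mm, to be left alone; origin in the middle of its underside
- block: brown wooden offcut 100 x 45 x 40 mm, to be left alone; origin in the middle of its underside
Mind the look-alikes: they are no part of the job. Leave any pink, purple or turquoise look-alike of the part that bears wedge3_mid alone.

How it is judged (in metres and radians):
On the way:
1. the pail hangs by its handle on the hook, let go (height (world z) of pail_bail between 0.18 and 0.235 m and horizontal distance between pail_bail and hook_seat below 0.05 m and angle between pail_bail's own z axis and vertical below 0.5 rad and contact force between pail and hook above 0.5 N and contact force between pail and the fingers below 0.05 N), for 0.2 s.
At the end, for the whole second after the job is handed in: All four blocks lie flat (0.06 rad, centre 30-41 mm above the tray's underside), at rest, centred within 8 mm in x and 75 mm in y of the tray's middle (so head to tail); the pail hangs from the hook arm: bar 180-235 mm high, within 50 mm of the seat, leaning under 0.5 rad, let go (all of step 1 and x of wedge0_mid in the frame of tray between -0.008 and 0.008 m and y of wedge0_mid in the frame of tray between -0.075 and 0.075 m and z of wedge0_mid in the frame of tray between 0.03 and 0.041 m and angle between each of wedge0_mid, wedge1_mid, wedge2_mid, wedge3_mid's own z axis and vertical below 0.06 rad and linear speed of each of wedge0, wedge1, wedge2, wedge3 below 0.03 m/s and x of wedge1_mid in the frame of tray between -0.008 and 0.008 m and y of wedge1_mid in the frame of tray between -0.075 and 0.075 m and z of wedge1_mid in the frame of tray between 0.03 and 0.041 m and x of wedge2_mid in the frame of tray between -0.008 and 0.008 m and y of wedge2_mid in the frame of tray between -0.075 and 0.075 m and z of wedge2_mid in the frame of tray between 0.03 and 0.041 m and x of wedge3_mid in the frame of tray between -0.008 and 0.008 m and y of wedge3_mid in the frame of tray between -0.075 and 0.075 m and z of wedge3_mid in the frame of tray between 0.03 and 0.041 m); the robot touches nothing.
It fails at once if the glue, hammer, tin, brush, crate or offcut is shifted by more than 40 mm (distance of any of glue, hammer, tin, brush, crate, block from where it was at the start of the episode above 0.04 m).
It also fails if it takes over 72 s, if anything falls off the work surface, if the arm or the gripper's body presses on something with over 40 N, if the wrist force passes 120 N, or if a joint passes its speed limit or range.

ROBOT

A 7-joint arm with a two-finger parallel gripper is mounted at the origin on the work surface. World frame = base frame: x ahead of the robot, y to its left, z up, the work surface at z = 0. Lengths are in m, angles in degrees, forces in N, time in s.
With the tool pointing down it reaches from about 0.425 to 0.925 m from the base axis. Payload 6.8 kg.
Tool frame: the origin (TCP) lies at the very end of the fingers, on their centre line; the grasp point (between the pads) lies 19 mm behind it; z points along the fingers, y is the direction in which the jaws open and shut (so a half turn about z gives the same grasp; the last joint's range is limited). The gripper opens to 88 mm and grips with 3 to 60 N. Pads are 20 mm wide; open, the fingers measure 115 mm over their backs; the gripper's body (75 mm by 178 mm) begins 61 mm behind the grasp point.
Start: joints at [-76.381, 27.33, 1.283, 89.118, -0.659, 63.558, -4.761], TCP at [0.229, 0.635, 0.223] pointing down, gripper open.
Joint ranges: [-169.35, 169.35], [-19.33, 120.38], [-80.79, 83.38], [13.8, 139.57], [-78.32, 258.32], [9.67, 109.79], [-169.56, 169.56]. Speed limits (degrees/s): [136.94, 136.94, 180, 180, 180, 180, 180].

INTERFACE

Orientations are given as [roll, pitch, yaw] about the fixed x, y, z axes, in that order (R = Rz(yaw) Ry(pitch) Rx(roll)).
In Python, from workcell import sense, viewer, ticket gives the robot as it stands.
- The arm moves only by the shell command python3 -m pendant 'ROWS'. ROWS is JSON, a list of rows, each an object with "travel": the shift along the tool's x, y, z in cm, a list of three; "delta_rot": the turn, a rotation vector about the tool's x, y, z in rad, a list of three; "hand": the gripper's target within -1 to 1 (fully open at 1, half-way at 0, shut at -1). In form: [{"travel": [x, y, z], "delta_rot": [ax, ay, az], "hand": hand}, ...]. A call has 1 to 12 rows; each row shifts and turns the commanded pose from where the row before left it, along the tool's axes as they then stand; what a row does not reach is not made up. A row lasts 1/10 s, in which the tool goes at most 50 mm and 8.59 degrees, less where a joint would pass 70% of its speed; a pose out of reach is approached as far as the arm can. A call is refused whole if a number of a shift passes 5 or a number of a turn 0.15, either way. A call with a gripper value outside its range is refused whole. The fingers move at their own pace and stop on an object; the grip force is fixed at half the most. Time passes only in rows, so rows that do not move let the fingers close. It gives the time, the measured TCP pose, the force and the opening at its end, in the units of the state.
- sense(): the state, without advancing time (a new reading comes with each control period).
- viewer.camera(name): name is "scene" or "top" or "wrist"; returns the picture (480x640x3 uint8, blue, green, red); there is no depth.
- viewer.calibration(name): a dict with "camera_matrix" (3x3 intrinsics, pixels), "eye" and "orientation" of the camera in the world. Camera axes: x right, y down, z forward; pixel columns grow to the right and rows downward; lengths in m; the calibration is good to about 2 mm. The wrist camera is an equidistant fisheye: a pixel r from the principal point sees the ray r / f radians off the axis. A picture is of the moment at which its call begins: read the wrist's pose just before it. calibration takes no time and is no camera call; for the wrist camera it gives the pose at the moment of the call.
- ticket.hand_in(): hands the job in, once; it reports no verdict.
The state is a dict: "clock": time; "joint_positions": joint angles; "joint_velocities": joint speeds; "effort": joint torques, N m; "position": TCP position; "tcp_rot": TCP orientation; "ft_force": force on the tool from outside, world axes, zero at the start; "moment": the same for the moment, N m; "opening": finger opening in m.
Only numpy, scipy, OpenCV 4.12 (cv2) and the standard library are available. Lean on these libraries where they do the work, as an engineer would, in place of code of your own. Each camera call takes 0.05 s, during which the arm holds its last target.

## Working session

There is one attempt and no reset: what is moved stays moved. The work goes in short steps, Python scripts to look and compute and a shell command to move; the robot and the scene stay as the last step left them, time stands still between calls to the robot, and variables do not carry over. Pictures are saved under pics/ and viewed, and the job is handed in when it is done.

```bash
mkdir -p pics; ls; python3 - <<'E'
from workcell import sense, viewer
import cv2
s=sense(); print(s)
for n in ("scene","top","wrist"):
    c=viewer.calibration(n); print(n,c)
    cv2.imwrite(f"pics/{n}0.png",viewer.camera(n))
E
```

```text
pics
{'clock': 0.0, 'joint_positions': array([-76.38215848,  27.37553742,   1.28165822,  89.17549386,
        -0.65831557,  63.55713929,  -4.76178617]), 'joint_velocities': array([-0.09428051,  0.12692824,  0.0032478 ,  0.05021514,  0.08766041,
        0.08438658, -0.01384512]), 'effort': array([ 2.42078804e-04, -5.82858717e+01,  1.53460454e+00, -2.72597176e+01,
       -5.43596386e-02,  1.71421113e-02,  1.70976241e-04]), 'position': array([0.22861312, 0.63449474, 0.22170608]), 'tcp_rot': array([-1.79899575e+02,  8.73831830e-03,  1.60188014e+02]), 'ft_force': array([-0.50798566, -0.04074987,  1.24861081]), 'moment': array([-0.0308532 , -0.00168774,  0.05412107]), 'opening': 0.08768365639249236}
scene {'camera_matrix': array([[560.45307414,   0.        , 330.42550492],
       [  0.        , 560.45307414, 241.87939745],
       [  0.        ,   0.        ,   1.        ]]), 'eye': array([ 1.4921696 , -0.15387742,  1.11051419]), 'orientation': array([-133.53882409,    0.2263618 ,   74.99382128])}
top {'camera_matrix': array([[550.28906635,   0.        , 328.67715563],
       [  0.        , 550.28906635, 233.35741923],
       [  0.        ,   0.        ,   1.        ]]), 'eye': array([0.17770602, 0.10492645, 1.66008134]), 'orientation': array([-1.67879116e+02,  6.48978325e-02, -8.73331490e+01])}
wrist {'camera_matrix': array([[371.64829954,   0.        , 318.85228407],
       [  0.        , 371.64829954, 238.14301769],
       [  0.        ,   0.        ,   1.        ]]), 'eye': array([0.15444521, 0.66329432, 0.38477971]), 'orientation': array([1.63126377e+02, 1.12563165e-01, 7.01869224e+01])}
```

View pics/scene0.png

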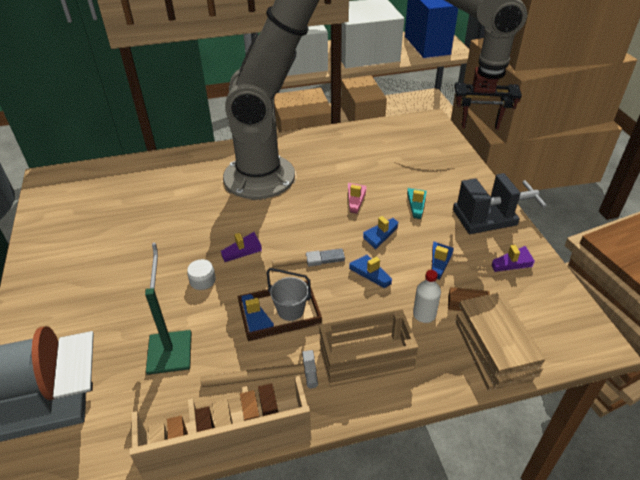

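View pics/top0.png

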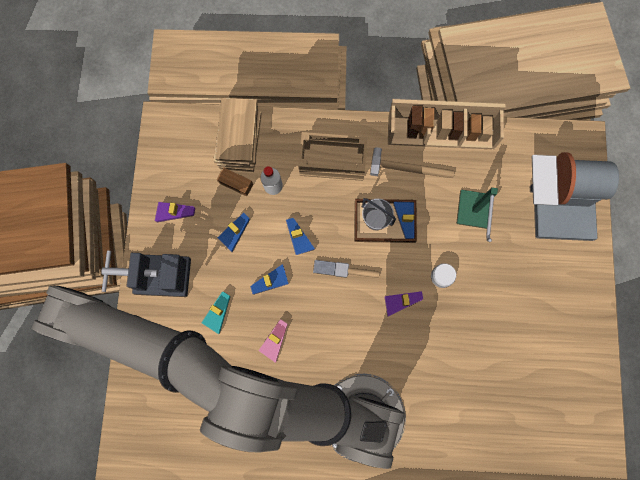

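View pics/wrist0.png

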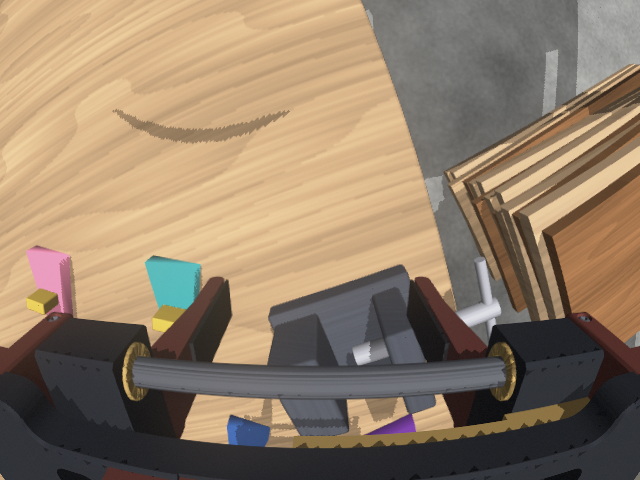

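```bash
python3 - <<'E'
import cv2,numpy as np
a=cv2.imread('pics/top0.png')
c=a[190:320,140:330]; cv2.imwrite('pics/c1.png',cv2.resize(c,None,fx=4.2,fy=4.2,interpolation=cv2.INTER_CUBIC))
c=a[160:270,340:510]; cv2.imwrite('pics/c2.png',cv2.resize(c,None,fx=4.5,fy=4.5,interpolation=cv2.INTER_CUBIC))
a=cv2.imread('pics/scene0.png')
c=a[180:320,330:470]; cv2.imwrite('pics/c3.png',cv2.resize(c,None,fx=4.2,fy=4.2,interpolation=cv2.INTER_CUBIC))
c=a[230:380,130:330]; cv2.imwrite('pics/c4.png',cv2.resize(c,None,fx=4,fy=4,interpolation=cv2.INTER_CUBIC))
E
```

```text
(no output)
```

View pics/c1.png

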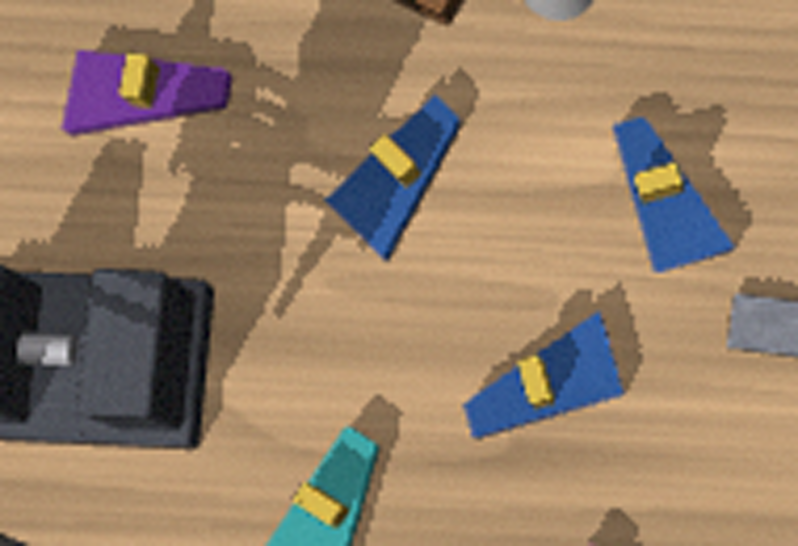

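View pics/c2.png

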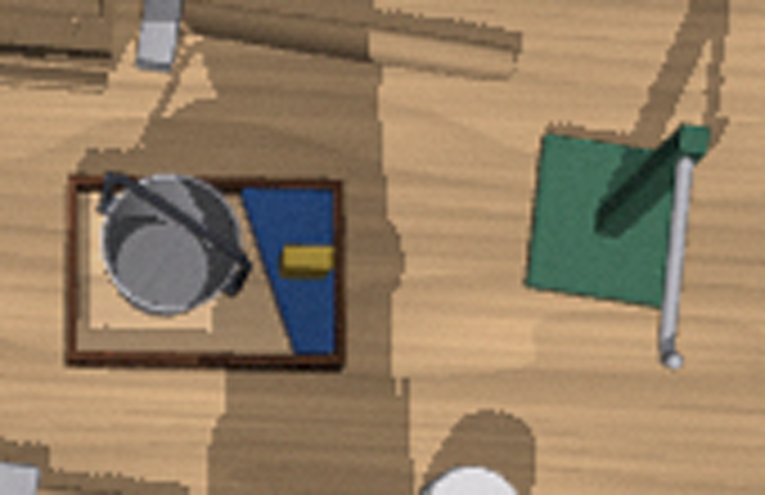

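View pics/c3.png

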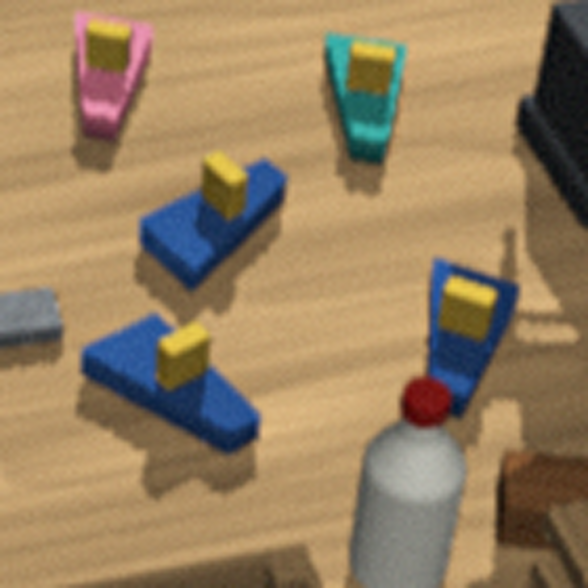

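View pics/c4.png

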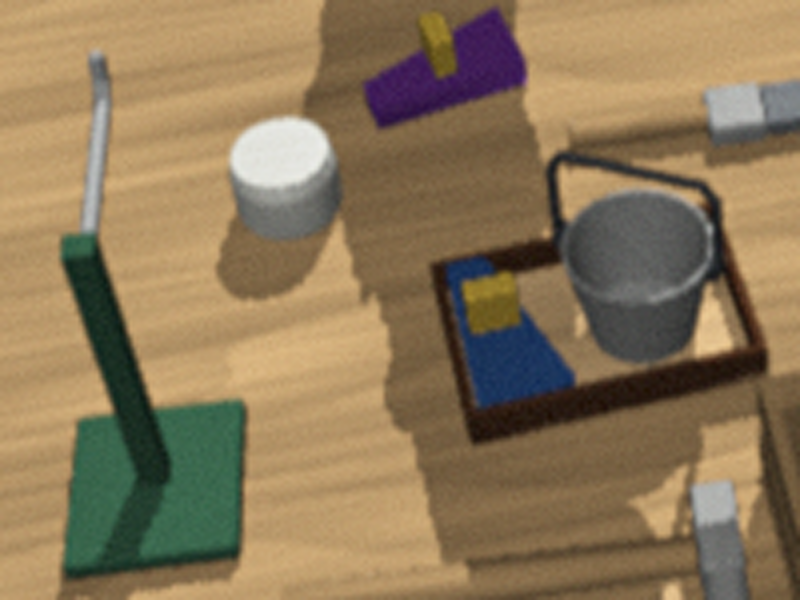

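```bash
cat > h.py <<'E'
import numpy as np, cv2
from scipy.spatial.transform import Rotation as R
def RR(o): return R.from_euler('xyz',o,degrees=True).as_matrix()
def ray(c,uv,fish=False):
    K=c['camera_matrix']; d=np.array([(uv[0]-K[0,2])/K[0,0],(uv[1]-K[1,2])/K[1,1],1.])
    if fish:
        r=np.hypot(d[0],d[1]); d=np.array([d[0]/r*np.sin(r),d[1]/r*np.sin(r),np.cos(r)]) if r>1e-9 else np.array([0,0,1.])
    d=RR(c['orientation'])@d; return np.array(c['eye']),d/np.linalg.norm(d)
def onz(c,uv,z,fish=False):
    e,d=ray(c,uv,fish); return (e+d*(z-e[2])/d[2])
def tri(rs):
    A=0;b=0
    for e,d in rs:
        P=np.eye(3)-np.outer(d,d); A=A+P;b=b+P@e
    p=np.linalg.solve(A,b); return p,[float(np.linalg.norm((np.eye(3)-np.outer(d,d))@(p-e))) for e,d in rs]
def proj(c,p,fish=False):
    K=c['camera_matrix']; q=RR(c['orientation']).T@(np.asarray(p)-c['eye'])
    if fish:
        t=np.arctan2(np.hypot(q[0],q[1]),q[2]); s=t/np.hypot(q[0],q[1]); return np.array([K[0,0]*q[0]*s+K[0,2],K[1,1]*q[1]*s+K[1,2]])
    return np.array([K[0,0]*q[0]/q[2]+K[0,2],K[1,1]*q[1]/q[2]+K[1,2]])
E
python3 - <<'E'
from h import *
from workcell import viewer
T=viewer.calibration('top');S=viewer.calibration('scene')
def f(x0,y0,s): return lambda x,y:((x+.5)/s-.5+x0,(y+.5)/s-.5+y0)
c1=f(140,190,4.2);c2=f(340,160,4.5);c3=f(330,180,4.2);c4=f(130,230,4)
pr=lambda n,p:print(n,np.round(np.asarray(p)*1000,1))
print('tray outer top z28')
for p in [(68,178),(343,180),(343,360),(67,359)]: pr(p,onz(T,c2(*p),.028))
print('tray scene z28')
for p in [(433,265),(703,205),(765,353),(475,430)]: pr(p,onz(S,c4(*p),.028))
print('w A'); 
for p in [(434,97),(462,121),(387,259),(327,200)]: pr(p,onz(T,c1(*p),.028))
print('w B')
for p in [(614,128),(643,117),(736,247),(657,271)]: pr(p,onz(T,c1(*p),.028))
print('w C')
for p in [(600,313),(624,391),(476,438),(464,407)]: pr(p,onz(T,c1(*p),.028))
print('bar tops (yellow z62) A,B,C')
for p in [(396,156),(659,177),(533,379)]: pr(p,onz(T,c1(*p),.062))
print('bail ends')
a=tri([ray(T,c2(118,183)),ray(S,c4(558,158))]);b=tri([ray(T,c2(240,262)),ray(S,c4(712,190))]);pr('a/b',a[0]);print(a[1]);pr('b',b[0]);print(b[1])
a=tri([ray(T,c2(118,183)),ray(S,c4(712,190))]);b=tri([ray(T,c2(240,262)),ray(S,c4(558,158))]);pr('swap a',a[0]);print(a[1]);pr('b',b[0]);print(b[1])
pr('hook tip',tri([ray(T,c2(673,360)),ray(S,c4(97,58))])[0])
pr('hook post top',tri([ray(T,c2(694,140)),ray(S,c4(80,247))])[0])
pr('arm at post',onz(T,c2(685,160),.2)); pr('arm at tip',onz(T,c2(669,345),.2))
E
```

```text
tray outer top z28
(68, 178) [638.9  48.1  28. ]
(343, 180) [ 646.1 -139.6   28. ]
(343, 360) [ 520.6 -141.2   28. ]
(67, 359) [512.7  44.2  28. ]
tray scene z28
(433, 265) [ 521.6 -142.3   28. ]
(703, 205) [516.4  35.5  28. ]
(765, 353) [646.1  44.2  28. ]
(475, 430) [ 657.3 -136.7   28. ]
w A
(434, 97) [580.1 388.   28. ]
(462, 121) [563.1 366.3  28. ]
(387, 259) [459.  412.2  28. ]
(327, 200) [500.1 459.1  28. ]
w B
(614, 128) [563.  255.6  28. ]
(643, 117) [572.2 235.1  28. ]
(736, 247) [479.4 162.6  28. ]
(657, 271) [459.3 218.2  28. ]
w C
(600, 313) [427.1 257.   28. ]
(624, 391) [372.1 236.5  28. ]
(476, 438) [334.  338.7  28. ]
(464, 407) [355.5 348.9  28. ]
bar tops (yellow z62) A,B,C
(396, 156) [527.5 405.6  62. ]
(659, 177) [520.9 218.4  62. ]
(533, 379) [373.4 297.4  62. ]
bail ends
a/b [592.1 -20.2 169.7]
[0.04226225623730234, 0.042262256237302336]
b [573.5 -16.2 117.4]
[0.04590556538901092, 0.045905565389010895]
swap a [606.   22.  139.2]
[0.0019465964111447936, 0.0019465964111448127]
b [557.3 -58.9 139.7]
[0.00029565262699640237, 0.00029565262699640904]
hook tip [ 488.9 -307.7  222. ]
hook post top [ 627.4 -323.8  215. ]
arm at post [ 619.1 -322.7  200. ]
arm at tip [ 502.8 -311.2  200. ]
```

```bash
python3 - <<'E'
from h import *
from workcell import viewer
T=viewer.calibration('top');S=viewer.calibration('scene')
p,_=tri([ray(T,(268,171)),ray(S,(431.5,276))]);print('cap',p,_)
for uv in [(155,258),(190,258),(190,296),(130,250)]: print('vise',onz(T,uv,.1))
print('crate',[onz(T,uv,.09).round(3) for uv in [(300,148),(364,150),(364,178),(299,176)]])
g=p[:2]; b=np.array([.5275,.4056]); 
for a in (-41.4,48.6):
    u=np.array([np.cos(np.radians(a)),np.sin(np.radians(a))]);v=np.array([-u[1],u[0]]);print(a,'glue along',(g-b)@u,'across',(g-b)@v)
# marks
a=cv2.imread('pics/top0.png')
cv2.imwrite('pics/c5.png',cv2.resize(a[185:300,205:330],None,fx=4,fy=4))
E
```

```text
cap [0.68026003 0.30636333 0.13996729] [0.0003990230384538018, 0.00039902303845371106]
vise [0.41687628 0.61736637 0.1       ]
vise [0.42153729 0.51688728 0.1       ]
vise [0.31292926 0.50605308 0.1       ]
vise [0.43679749 0.69200258 0.1       ]
crate [array([0.774, 0.221, 0.09 ]), array([0.776, 0.028, 0.09 ]), array([0.688, 0.025, 0.09 ]), array([0.685, 0.219, 0.09 ])]
-41.4 glue along 0.18021337606195675 across 0.02658350014991749
48.6 glue along 0.02658350014991749 across -0.18021337606195675
```

```bash
cat > plan.py <<'E'
import sys
from h import *
from workcell import sense
# usage: plan.py x y z yaw n [m]   mm/deg : first row(s) of an n-row straight move, tool axes
x,y,z,yaw=map(float,sys.argv[1:5]); n=int(sys.argv[5])
s=sense(); p=np.array(s['position'])*1000; M=RR(s['tcp_rot'])
Tm=RR([180,0,yaw]); rv=R.from_matrix(M.T@Tm).as_rotvec()
d=(np.array([x,y,z])-p)/n; print('err mm',(d*n).round(1),'rotvec',rv.round(3))
for i in range(n):
    Mi=M@R.from_rotvec(rv*i/n).as_matrix()
    print(i,(Mi.T@d/10).round(2),(rv/n).round(3))
E
python3 plan.py 595 4 220 59 17
```

```text
err mm [ 366.4 -630.7   -1.9] rotvec [-1.000e-03  1.000e-03  1.766e+00]
0 [-3.28 -2.76  0.02] [-0.     0.     0.104]
1 [-3.55 -2.4   0.01] [-0.     0.     0.104]
2 [-3.78 -2.02  0.01] [-0.     0.     0.104]
3 [-3.97 -1.62  0.01] [-0.     0.     0.104]
4 [-4.12 -1.2   0.01] [-0.     0.     0.104]
5 [-4.22 -0.77  0.01] [-0.     0.     0.104]
6 [-4.28 -0.32  0.01] [-0.     0.     0.104]
7 [-4.29  0.12  0.01] [-0.     0.     0.104]
8 [-4.25  0.57  0.01] [-0.     0.     0.104]
9 [-4.17  1.    0.01] [-0.     0.     0.104]
10 [-4.04  1.43  0.01] [-0.     0.     0.104]
11 [-3.87  1.84  0.01] [-0.     0.     0.104]
12 [-3.66  2.23  0.01] [-0.     0.     0.104]
13 [-3.41  2.6   0.01] [-0.     0.     0.104]
14 [-3.12  2.94  0.01] [-0.     0.     0.104]
15 [-2.8   3.25  0.01] [-0.     0.     0.104]
16 [-2.45  3.52  0.01] [-0.     0.     0.104]
```

```bash
python3 -m pendant '[{"travel":[-3.3,-2.8,0],"delta_rot":[0,0,0.104],"hand":1},{"travel":[-3.5,-2.4,0],"delta_rot":[0,0,0.104],"hand":1},{"travel":[-3.8,-2.0,0],"delta_rot":[0,0,0.104],"hand":1},{"travel":[-4.0,-1.6,0],"delta_rot":[0,0,0.104],"hand":1},{"travel":[-4.1,-1.2,0],"delta_rot":[0,0,0.104],"hand":1},{"travel":[-4.2,-0.8,0],"delta_rot":[0,0,0.104],"hand":1},{"travel":[-4.3,-0.3,0],"delta_rot":[0,0,0.104],"hand":1},{"travel":[-4.3,0.1,0],"delta_rot":[0,0,0.104],"hand":1},{"travel":[-4.2,0.6,0],"delta_rot":[0,0,0.104],"hand":1},{"travel":[-4.2,1.0,0],"delta_rot":[0,0,0.104],"hand":1},{"travel":[-4.0,1.4,0],"delta_rot":[0,0,0.104],"hand":1},{"travel":[-3.9,1.8,0],"delta_rot":[0,0,0.104],"hand":1}]'; python3 plan.py 595 4 220 59 6
```

```text
clock: 1.35
position: [0.4867, 0.1883, 0.2227]
tcp_rot: [-180.0, -0.0, 88.5]
ft_force: [1.2, -0.0, 0.8]
opening: 0.0878
err mm [ 108.3 -184.3   -2.7] rotvec [-0.    -0.     0.514]
0 [-3.02  1.89  0.04] [-0.    -0.     0.086]
1 [-2.85  2.14  0.04] [-0.    -0.     0.086]
2 [-2.66  2.38  0.04] [-0.    -0.     0.086]
3 [-2.44  2.59  0.04] [-0.    -0.     0.086]
4 [-2.21  2.79  0.04] [-0.    -0.     0.086]
5 [-1.97  2.97  0.04] [-0.    -0.     0.086]
```

```bash
python3 -m pendant '[{"travel":[-3.0,1.9,0],"delta_rot":[0,0,0.086],"hand":1},{"travel":[-2.8,2.1,0],"delta_rot":[0,0,0.086],"hand":1},{"travel":[-2.7,2.4,0],"delta_rot":[0,0,0.086],"hand":1},{"travel":[-2.4,2.6,0],"delta_rot":[0,0,0.086],"hand":1},{"travel":[-2.2,2.8,0],"delta_rot":[0,0,0.086],"hand":1},{"travel":[0,0,0],"delta_rot":[0,0,0],"hand":1}]'; python3 plan.py 595 4 220 59 1
python3 - <<'E'
from h import *
from workcell import viewer
c=viewer.calibration('wrist');np.save('w1.npy',c,allow_pickle=True)
cv2.imwrite('pics/w1.png',viewer.camera('wrist'))
E
```

```text
clock: 1.95
position: [0.5787, 0.0318, 0.2229]
tcp_rot: [179.9, 0.1, 63.5]
ft_force: [-0.8, 0.0, 0.0]
opening: 0.0877
err mm [ 16.3 -27.8  -2.9] rotvec [0.003 0.002 0.079]
0 [-1.76  2.7   0.3 ] [0.003 0.002 0.079]
```

View pics/w1.png

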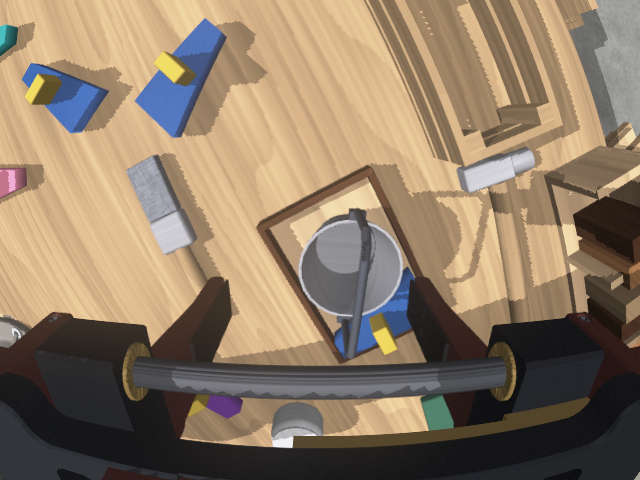

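```bash
python3 - <<'E'
from h import *
c=np.load('w1.npy',allow_pickle=True).item()
a=cv2.imread('pics/w1.png');cv2.imwrite('pics/w1c.png',cv2.resize(a[160:370,240:440],None,fx=2.8,fy=2.8,interpolation=cv2.INTER_CUBIC))
T=np.array([onz(c,u,.146,True) for u in [(361,222),(367,245),(355,320),(350,345)]]);print(T.round(4))
print('tray corners z28',[onz(c,u,.028,True).round(4) for u in [(261,226),(371,168),(340,361)]])
E
```

```text
[[ 0.6131  0.0368  0.146 ]
 [ 0.6101  0.0203  0.146 ]
 [ 0.5785 -0.0292  0.146 ]
 [ 0.5661 -0.0478  0.146 ]]
tray corners z28 [array([0.5208, 0.0443, 0.028 ]), array([0.644 , 0.0479, 0.028 ]), array([ 0.5223, -0.1385,  0.028 ])]
```

View pics/w1c.png

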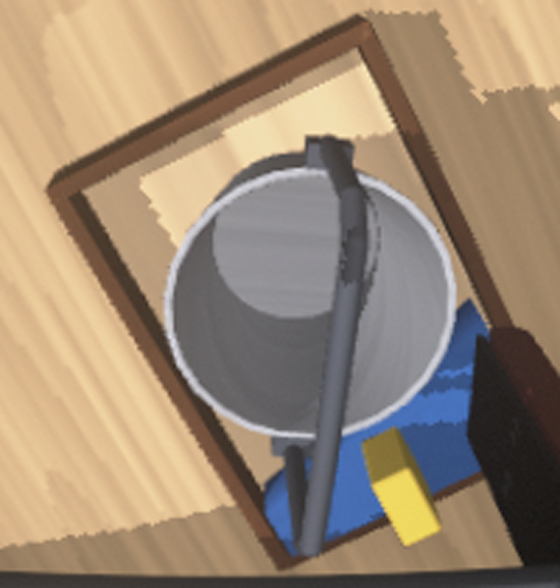

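```bash
python3 - <<'E'
from h import *
c=np.load('w1.npy',allow_pickle=True).item()
P=np.array([onz(c,(240+x/2.8,160+y/2.8),.146,True) for x,y in [(352,205),(351,240),(346,285),(337,330),(329,390),(321,450),(315,500),(310,545)]])[:,:2]
print(P.round(4))
m=P.mean(0);v=np.linalg.svd(P-m)[2][0];print(m,v,np.degrees(np.arctan2(v[1],v[0])), ((P-m)@v).round(4),((P-m)@[-v[1],v[0]]).round(4))
E
python3 plan.py 595 4 220 59 1
```

```text
[[ 6.127e-01  2.830e-02]
 [ 6.088e-01  2.030e-02]
 [ 6.029e-01  1.020e-02]
 [ 5.959e-01  1.000e-04]
 [ 5.872e-01 -1.430e-02]
 [ 5.781e-01 -2.960e-02]
 [ 5.702e-01 -4.330e-02]
 [ 5.628e-01 -5.640e-02]]
[ 0.58982748 -0.01058626] [-0.51412412 -0.8577158 ] -120.93892756891087 [-0.0451 -0.0363 -0.0245 -0.0123  0.0045  0.0224  0.0381  0.0532] [-0.0004  0.0004  0.0006 -0.0003 -0.0003 -0.0003 -0.      0.0004]
err mm [ 17.3 -30.7  -2.5] rotvec [0.001 0.001 0.084]
0 [-1.99  2.9   0.25] [0.001 0.001 0.084]
```

```bash
python3 plan.py 600 6 131 59 3
```

```text
err mm [ 22.3 -28.7 -91.5] rotvec [0.001 0.001 0.084]
0 [-0.53  1.09  3.05] [0.    0.    0.028]
1 [-0.5   1.1   3.05] [0.    0.    0.028]
2 [-0.47  1.11  3.05] [0.    0.    0.028]
```

```bash
python3 -m pendant '[{"travel":[-1.5,3.3,0],"delta_rot":[0,0,0.084],"hand":1},{"travel":[0,0,3],"delta_rot":[0,0,0],"hand":0.6},{"travel":[0,0,3],"delta_rot":[0,0,0],"hand":0.4},{"travel":[0,0,3.1],"delta_rot":[0,0,0],"hand":0.2},{"travel":[0,0,0],"delta_rot":[0,0,0],"hand":0}]'; python3 plan.py 600 6 131 59 1
python3 - <<'E'
from h import *
from workcell import viewer
cv2.imwrite('pics/w2.png',viewer.camera('wrist'))
E
```

```text
clock: 2.5
position: [0.5968, 0.0112, 0.1277]
tcp_rot: [-179.6, 0.2, 59.4]
ft_force: [-0.5, 0.1, -0.3]
opening: 0.0596
err mm [ 3.2 -5.2  3.3] rotvec [-0.007  0.004  0.007]
0 [-0.29  0.54 -0.33] [-0.007  0.004  0.007]
```

View pics/w2.png

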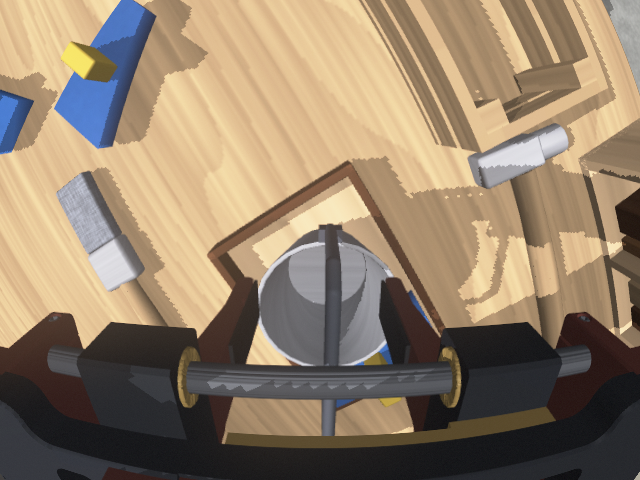

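```bash
python3 -m pendant '[{"travel":[-0.2,0.4,-0.3],"delta_rot":[0,0,0],"hand":0},{"travel":[0,0,0],"delta_rot":[0,0,0],"hand":-0.6},{"travel":[0,0,0],"delta_rot":[0,0,0],"hand":-1},{"travel":[0,0,0],"delta_rot":[0,0,0],"hand":-1},{"travel":[0,0,0],"delta_rot":[0,0,0],"hand":-1},{"travel":[0,0,0],"delta_rot":[0,0,0],"hand":-1}]'; python3 plan.py 600 6 131 59 1
```

```text
clock: 3.15
position: [0.6027, 0.0058, 0.1348]
tcp_rot: [-180.0, -0.0, 59.2]
ft_force: [-1.3, 0.1, 1.3]
opening: 0.0077
err mm [-2.7  0.2 -3.8] rotvec [-0.    -0.     0.004]
0 [-0.12 -0.24  0.38] [-0.    -0.     0.004]
```

```bash
python3 -m pendant '[{"travel":[0,0,-1.5],"delta_rot":[0,0,0],"hand":-1},{"travel":[0,0,-3],"delta_rot":[0,0,0],"hand":-1},{"travel":[0,0,-3],"delta_rot":[0,0,0],"hand":-1},{"travel":[0,0,-3],"delta_rot":[0,0,0],"hand":-1},{"travel":[0,0,0],"delta_rot":[0,0,0],"hand":-1},{"travel":[0,0,0],"delta_rot":[0,0,0],"hand":-1}]'; python3 plan.py 430 -274 240 83.4 10
python3 - <<'E'
from h import *
from workcell import viewer
c=viewer.calibration('wrist');np.save('w3.npy',c,allow_pickle=True)
cv2.imwrite('pics/w3.png',viewer.camera('wrist'))
a=viewer.camera('scene');cv2.imwrite('pics/s3.png',a)
cv2.imwrite('pics/s3c.png',cv2.resize(a[150:380,130:360],None,fx=2.5,fy=2.5))
cv2.imwrite('pics/t3.png',viewer.camera('top'))
E
```

```text
clock: 3.75
position: [0.6028, 0.0057, 0.2401]
tcp_rot: [180.0, -0.1, 59.2]
ft_force: [-0.4, 0.1, -3.4]
opening: 0.006
err mm [-1.728e+02 -2.797e+02 -1.000e-01] rotvec [ 0.001 -0.001 -0.422]
0 [-3.29 -0.05 -0.  ] [ 0.    -0.    -0.042]
1 [-3.28 -0.19 -0.  ] [ 0.    -0.    -0.042]
2 [-3.27 -0.33 -0.  ] [ 0.    -0.    -0.042]
3 [-3.25 -0.47 -0.  ] [ 0.    -0.    -0.042]
4 [-3.23 -0.6  -0.  ] [ 0.    -0.    -0.042]
5 [-3.2  -0.74 -0.  ] [ 0.    -0.    -0.042]
6 [-3.17 -0.87 -0.  ] [ 0.    -0.    -0.042]
7 [-3.13 -1.01  0.  ] [ 0.    -0.    -0.042]
8 [-3.08 -1.14  0.  ] [ 0.    -0.    -0.042]
9 [-3.03 -1.27  0.  ] [ 0.    -0.    -0.042]
```

View pics/w3.png

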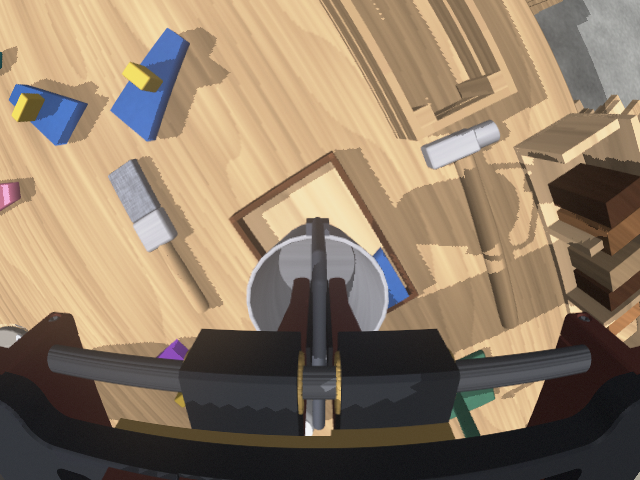

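View pics/s3c.png

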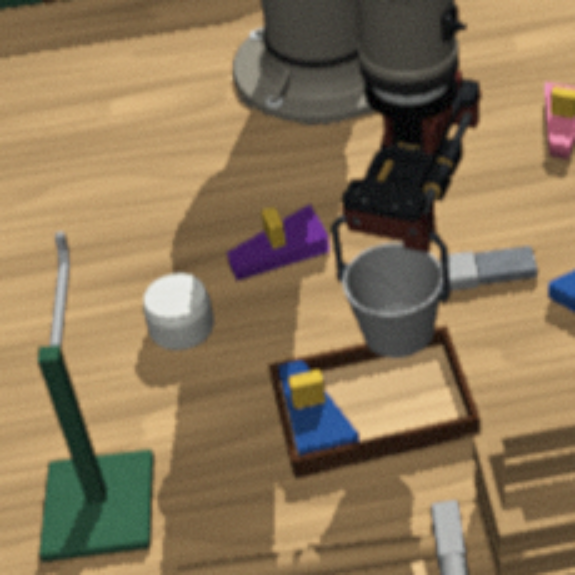

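```bash
python3 plan.py 447 -276 242 83.4 11
```

```text
err mm [-154.7 -281.8    3.8] rotvec [-0.003  0.001 -0.422]
0 [-2.92  0.1  -0.03] [-0.     0.    -0.038]
1 [-2.92 -0.01 -0.03] [-0.     0.    -0.038]
2 [-2.92 -0.12 -0.03] [-0.     0.    -0.038]
3 [-2.91 -0.23 -0.03] [-0.     0.    -0.038]
4 [-2.9  -0.35 -0.03] [-0.     0.    -0.038]
5 [-2.89 -0.46 -0.03] [-0.     0.    -0.038]
6 [-2.87 -0.57 -0.03] [-0.     0.    -0.038]
7 [-2.84 -0.68 -0.03] [-0.     0.    -0.038]
8 [-2.81 -0.78 -0.03] [-0.     0.    -0.038]
9 [-2.78 -0.89 -0.03] [-0.     0.    -0.038]
10 [-2.75 -1.   -0.03] [-0.     0.    -0.038]
```

```bash
python3 -m pendant '[{"travel":[-2.9,0.1,0],"delta_rot":[0,0,-0.038],"hand":-1},{"travel":[-2.9,0,0],"delta_rot":[0,0,-0.038],"hand":-1},{"travel":[-2.9,-0.1,0],"delta_rot":[0,0,-0.038],"hand":-1},{"travel":[-2.9,-0.2,-0.1],"delta_rot":[0,0,-0.038],"hand":-1},{"travel":[-2.9,-0.3,-0.1],"delta_rot":[0,0,-0.038],"hand":-1},{"travel":[-2.9,-0.5,0],"delta_rot":[0,0,-0.038],"hand":-1},{"travel":[-2.9,-0.6,0],"delta_rot":[0,0,-0.038],"hand":-1},{"travel":[-2.8,-0.7,0],"delta_rot":[0,0,-0.038],"hand":-1},{"travel":[-2.8,-0.8,0],"delta_rot":[0,0,-0.038],"hand":-1},{"travel":[-2.8,-0.9,0],"delta_rot":[0,0,-0.038],"hand":-1},{"travel":[-2.7,-1.0,0],"delta_rot":[0,0,-0.042],"hand":-1},{"travel":[0,0,0],"delta_rot":[0,0,0],"hand":-1}]'; python3 plan.py 447 -276 242 83.4 1
python3 - <<'E'
from h import *
from workcell import viewer
c=viewer.calibration('wrist');np.save('w4.npy',c,allow_pickle=True)
cv2.imwrite('pics/w4.png',viewer.camera('wrist'))
a=viewer.camera('scene');cv2.imwrite('pics/s4.png',a)
cv2.imwrite('pics/s4c.png',cv2.resize(a[180:380,100:300],None,fx=3,fy=3))
a=viewer.camera('top');cv2.imwrite('pics/t4.png',a);cv2.imwrite('pics/t4c.png',cv2.resize(a[150:290,340:510],None,fx=4,fy=4))
E
```

```text
clock: 5.1
position: [0.4442, -0.2787, 0.2409]
tcp_rot: [-179.9, 0.1, 83.1]
ft_force: [0.5, -0.8, -2.1]
opening: 0.0059
err mm [2.8 2.7 1.1] rotvec [-0.003  0.001 -0.006]
0 [ 0.3   0.24 -0.11] [-0.003  0.001 -0.006]
```

View pics/w4.png

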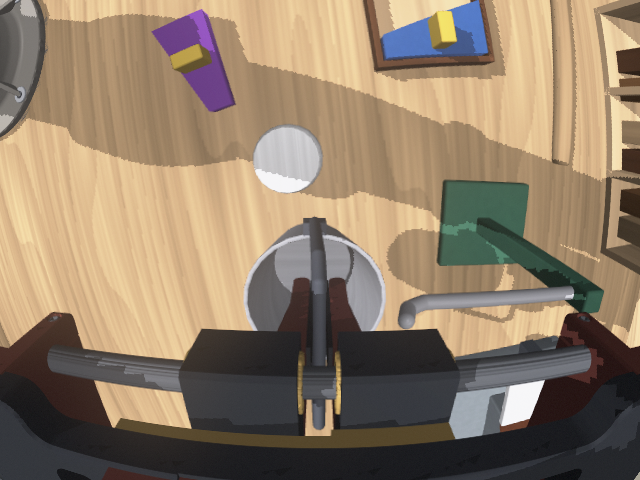

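View pics/s4c.png

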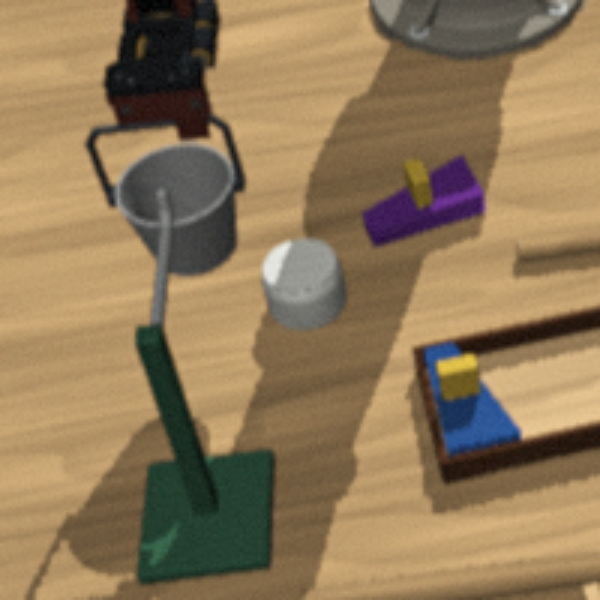

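View pics/t4c.png

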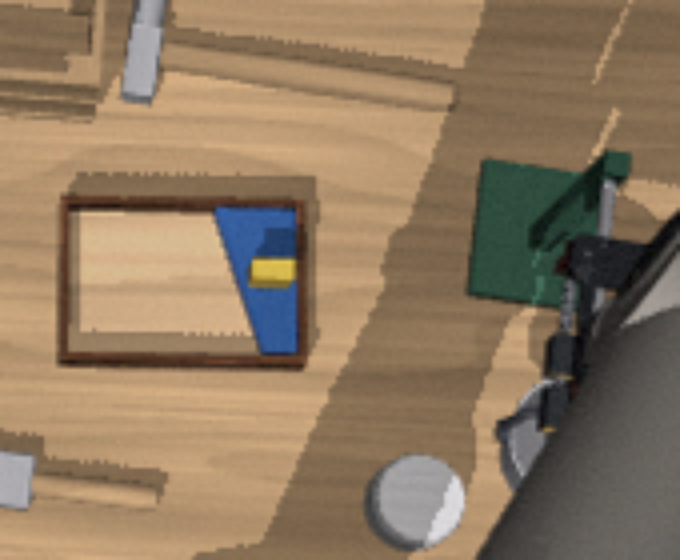

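```bash
python3 - <<'E'
from h import *
from workcell import viewer
c=np.load('w4.npy',allow_pickle=True).item()
print('tip',onz(c,(406,318),.225,True)); 
for u in [(450,302),(480,298),(560,292)]: print('arm',onz(c,u,.203,True))
print('bar +end',onz(c,(314,225),.252,True),onz(c,(320,415),.252,True),onz(c,(318,270),.252,True))
T=viewer.calibration('top')
f=lambda x,y:((x+.5)/4-.5+340,(y+.5)/4-.5+150)
print([onz(T,f(*p),.028).round(4) for p in [(62,198),(305,203),(304,362),(60,360)]])
print('post',onz(T,f(617,165),.219))
E
```

```text
tip [ 0.49072456 -0.30399793  0.225     ]
arm [ 0.52414337 -0.31022211  0.203     ]
arm [ 0.54507604 -0.31086557  0.203     ]
arm [ 0.61029065 -0.31803793  0.203     ]
bar +end [ 0.44778463 -0.23774473  0.252     ] [ 0.43751108 -0.34450043  0.252     ] [ 0.4469824  -0.25823701  0.252     ]
[array([0.639 , 0.0469, 0.028 ]), array([ 0.6437, -0.1397,  0.028 ]), array([ 0.519 , -0.1406,  0.028 ]), array([0.512 , 0.0437, 0.028 ])]
post [ 0.62577923 -0.32283747  0.219     ]
```

```bash
python3 -m pendant '[{"travel":[0.5,0.3,0.4],"delta_rot":[0,0,0],"hand":-1},{"travel":[0,1.0,0],"delta_rot":[0,0,0],"hand":-1},{"travel":[0,1.8,0],"delta_rot":[0,0,0],"hand":-1},{"travel":[0,1.8,0],"delta_rot":[0,0,0],"hand":-1},{"travel":[0,1.8,0],"delta_rot":[0,0,0],"hand":-1},{"travel":[0,1.8,0],"delta_rot":[0,0,0],"hand":-1},{"travel":[0,1.7,0],"delta_rot":[0,0,0],"hand":-1},{"travel":[0,0,0],"delta_rot":[0,0,0],"hand":-1},{"travel":[0,0,0],"delta_rot":[0,0,0],"hand":-1}]'; python3 plan.py 546 -285 237 83.4 1
python3 - <<'E'
from h import *
from workcell import viewer
c=viewer.calibration('wrist');np.save('w5.npy',c,allow_pickle=True)
cv2.imwrite('pics/w5.png',viewer.camera('wrist'))
a=viewer.camera('scene');cv2.imwrite('pics/s5.png',a)
cv2.imwrite('pics/s5c.png',cv2.resize(a[180:380,100:300],None,fx=3,fy=3))
E
```

```text
clock: 6.15
position: [0.5499, -0.2808, 0.2369]
tcp_rot: [-179.9, 0.0, 83.5]
ft_force: [-0.3, -0.4, -2.2]
opening: 0.0062
err mm [-3.9 -4.2  0.1] rotvec [-0.001  0.     0.002]
0 [-0.46 -0.34 -0.  ] [-0.001  0.     0.002]
```

View pics/w5.png

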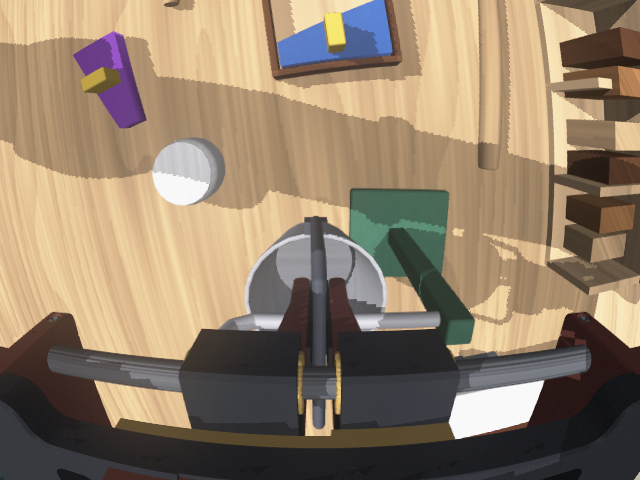

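View pics/s5c.png

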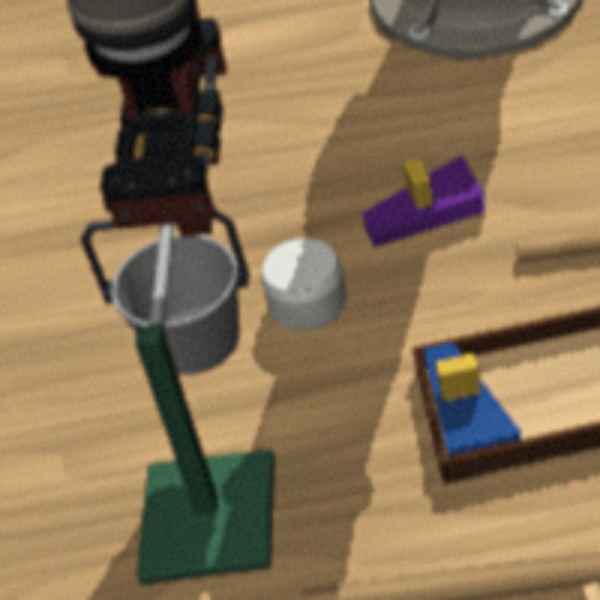

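```bash
python3 -m pendant '[{"travel":[-0.4,-0.3,1],"delta_rot":[0,0,0],"hand":-1},{"travel":[0,0,1],"delta_rot":[0,0,0],"hand":-1},{"travel":[0,0,1],"delta_rot":[0,0,0],"hand":-1},{"travel":[0,0,0.8],"delta_rot":[0,0,0],"hand":-1},{"travel":[0,0,0],"delta_rot":[0,0,0],"hand":-1}]'; python3 -m pendant '[{"travel":[0,0,0.2],"delta_rot":[0,0,0],"hand":-1},{"travel":[0,0,0],"delta_rot":[0,0,0],"hand":-1}]'
```

```text
clock: 6.75
position: [0.5455, -0.2847, 0.198]
tcp_rot: [-179.9, -0.0, 83.4]
ft_force: [0.3, -0.8, -2.2]
opening: 0.0059
clock: 6.95
position: [0.5463, -0.2852, 0.1977]
tcp_rot: [180.0, 0.0, 83.4]
ft_force: [-0.3, -0.1, -2.7]
opening: 0.0058
```

```bash
python3 -m pendant '[{"travel":[0,0,0.3],"delta_rot":[0,0,0],"hand":-1},{"travel":[0,0,0],"delta_rot":[0,0,0],"hand":-1}]'; python3 -m pendant '[{"travel":[0,0,0.3],"delta_rot":[0,0,0],"hand":-1},{"travel":[0,0,0],"delta_rot":[0,0,0],"hand":-1}]'
```

```text
clock: 7.15
position: [0.5468, -0.2853, 0.1957]
tcp_rot: [179.9, -0.0, 83.4]
ft_force: [-2.1, 1.9, 5.8]
opening: 0.0059
clock: 7.35
position: [0.5469, -0.2853, 0.193]
tcp_rot: [179.9, -0.0, 83.4]
ft_force: [-1.6, 2.7, 7.1]
opening: 0.0057
```

```bash
python3 -m pendant '[{"travel":[0,0,0],"delta_rot":[0,0,0],"hand":-0.8},{"travel":[0,0,0],"delta_rot":[0,0,0],"hand":-0.6},{"travel":[0,0,0],"delta_rot":[0,0,0],"hand":-0.3},{"travel":[0,0,0],"delta_rot":[0,0,0],"hand":-0.3}]'; python3 - <<'E'
from h import *
from workcell import viewer
cv2.imwrite('pics/w6.png',viewer.camera('wrist'))
a=viewer.camera('scene')
cv2.imwrite('pics/s6c.png',cv2.resize(a[180:380,100:300],None,fx=3,fy=3))
E
```

```text
clock: 7.75
position: [0.5463, -0.2853, 0.1916]
tcp_rot: [180.0, 0.0, 83.4]
ft_force: [0.9, 0.3, 0.7]
opening: 0.0286
```

View pics/w6.png

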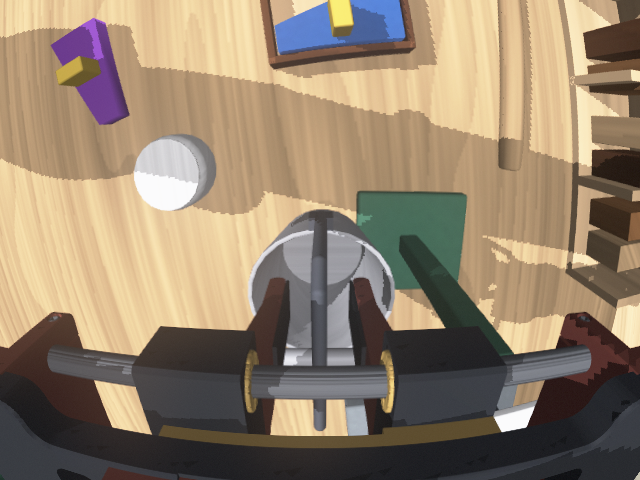

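View pics/s6c.png

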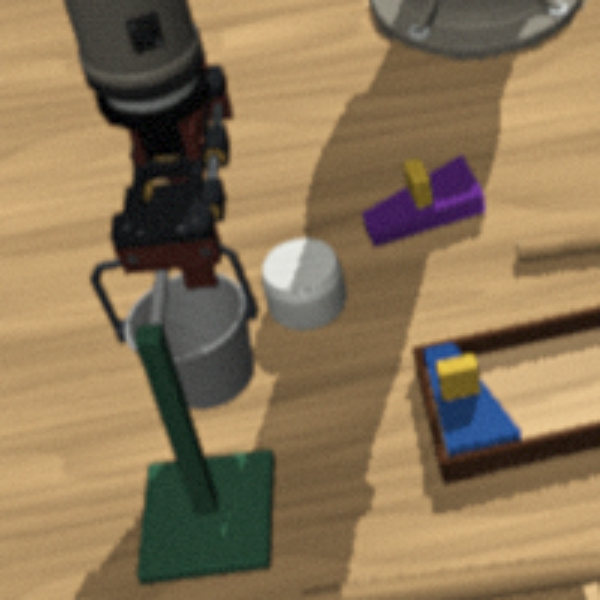

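```bash
python3 -m pendant '[{"travel":[0,0,-1],"delta_rot":[0,0,0],"hand":-0.3},{"travel":[0,0,-3],"delta_rot":[0,0,0],"hand":-0.3},{"travel":[0,0,-3],"delta_rot":[0,0,0],"hand":-0.3},{"travel":[0,0,-2],"delta_rot":[0,0,0],"hand":-0.3}]'; python3 plan.py 520 218 200 109.8 12
python3 - <<'E'
from h import *
from workcell import viewer
c=viewer.calibration('wrist');np.save('w7.npy',c,allow_pickle=True)
cv2.imwrite('pics/w7.png',viewer.camera('wrist'))
a=viewer.camera('scene')
cv2.imwrite('pics/s7c.png',cv2.resize(a[180:380,100:300],None,fx=3,fy=3))
E
```

```text
clock: 8.25
position: [0.5467, -0.2859, 0.2845]
tcp_rot: [179.9, 0.0, 83.4]
ft_force: [-0.3, -1.1, 0.0]
opening: 0.0308
err mm [-26.7 503.9 -84.5] rotvec [ 0.002  0.001 -0.461]
0 [ 4.15 -0.71  0.7 ] [ 0.     0.    -0.038]
1 [ 4.17 -0.55  0.7 ] [ 0.     0.    -0.038]
2 [ 4.19 -0.39  0.7 ] [ 0.     0.    -0.038]
3 [ 4.2  -0.22  0.7 ] [ 0.     0.    -0.038]
4 [ 4.2  -0.06  0.7 ] [ 0.     0.    -0.038]
5 [4.2 0.1 0.7] [ 0.     0.    -0.038]
6 [4.2  0.26 0.7 ] [ 0.     0.    -0.038]
7 [4.18 0.42 0.7 ] [ 0.     0.    -0.038]
8 [4.16 0.58 0.7 ] [ 0.     0.    -0.038]
9 [4.14 0.74 0.7 ] [ 0.     0.    -0.038]
10 [4.11 0.9  0.7 ] [ 0.     0.    -0.038]
11 [4.07 1.06 0.7 ] [ 0.     0.    -0.038]
```

View pics/w7.png

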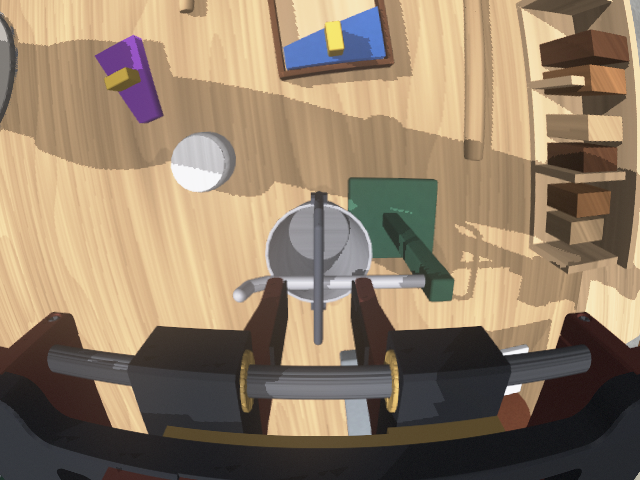

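View pics/s7c.png

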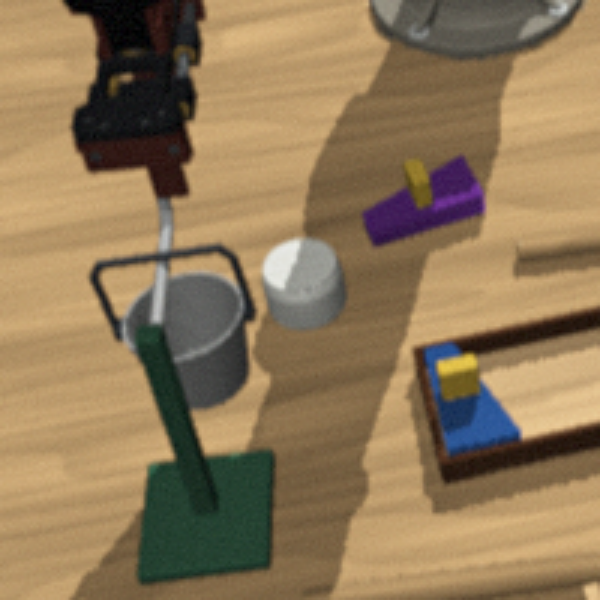

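```bash
python3 -m pendant '[{"travel":[4.1,-0.7,0],"delta_rot":[0,0,-0.038],"hand":0.2},{"travel":[4.2,-0.5,0],"delta_rot":[0,0,-0.038],"hand":0.2},{"travel":[4.2,-0.4,0.7],"delta_rot":[0,0,-0.038],"hand":0.2},{"travel":[4.2,-0.2,0.7],"delta_rot":[0,0,-0.038],"hand":0.2},{"travel":[4.2,-0.1,0.7],"delta_rot":[0,0,-0.038],"hand":0.2},{"travel":[4.2,0.1,0.7],"delta_rot":[0,0,-0.038],"hand":0.2},{"travel":[4.2,0.3,0.7],"delta_rot":[0,0,-0.038],"hand":0.2},{"travel":[4.2,0.4,0.7],"delta_rot":[0,0,-0.038],"hand":0.2},{"travel":[4.2,0.6,0.7],"delta_rot":[0,0,-0.038],"hand":0.2},{"travel":[4.1,0.7,0.7],"delta_rot":[0,0,-0.038],"hand":0.2}]'; python3 - <<'E'
from h import *
from workcell import viewer
c=viewer.calibration('wrist');np.save('w8.npy',c,allow_pickle=True)
cv2.imwrite('pics/w8.png',viewer.camera('wrist'))
E
python3 plan.py 520 218 200 109.8 1
```

```text
clock: 9.35
position: [0.5239, 0.1364, 0.2249]
tcp_rot: [-180.0, -0.0, 105.3]
ft_force: [1.2, -0.4, 0.6]
opening: 0.0527
err mm [ -2.3  73.2 -23.4] rotvec [-0.002 -0.003 -0.068]
0 [7.09 1.79 2.36] [-0.002 -0.003 -0.068]
```

View pics/w8.png

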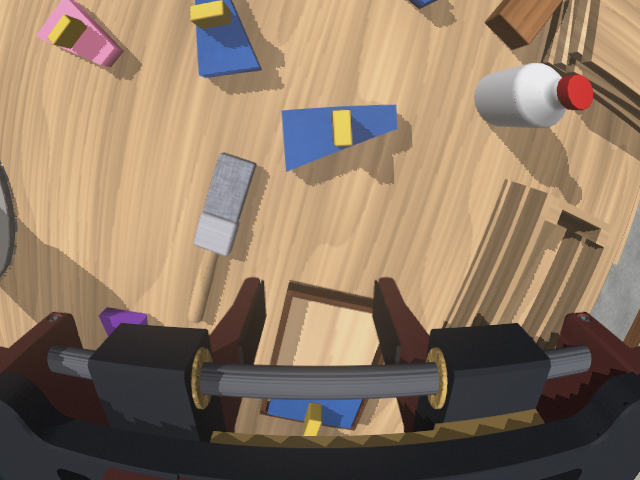

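```bash
cat > wed.py <<'E'
import sys
from h import *
def wedge(c,img,cs,fish=True):
    # cs: narrow-straight, narrow-slope, wide-slope, wide-straight (top face)
    P=np.array([onz(c,u,.028,fish)[:2] for u in cs])
    st=P[3]-P[0]; a1=np.degrees(np.arctan2(st[1],st[0]))
    e=P[2]-P[3]; a2=np.degrees(np.arctan2(e[1],e[0]))-90
    m=(P[0]+P[3])/2; y=np.array([-np.sin(np.radians(a1)),np.cos(np.radians(a1))])
    ms=(P[1]+P[2])/2
    print('len',np.linalg.norm(st),'wide',np.linalg.norm(e),'narrow',np.linalg.norm(P[0]-P[1]),'yaw',a1,a2,'ctr from straight',m+.021*y,'from slope',ms-.021*y)
def bar(c,img,box,fish=True):
    x0,y0,x1,y1=box; h=cv2.cvtColor(img[y0:y1,x0:x1],cv2.COLOR_BGR2HSV)
    m=cv2.inRange(h,(20,120,190),(35,255,255)); q=cv2.findContours(m,0,2)[0]; q=max(q,key=cv2.contourArea)
    r=cv2.minAreaRect(q); b=cv2.boxPoints(r)+[x0,y0]
    W=np.array([onz(c,u,.062,fish)[:2] for u in b]); print('bar top centre',W.mean(0),'sides',np.linalg.norm(W[0]-W[1]),np.linalg.norm(W[1]-W[2]),'ang',np.degrees(np.arctan2(*(W[1]-W[0])[::-1])))
E
python3 - <<'E'
from wed import *
c=np.load('w8.npy',allow_pickle=True).item();im=cv2.imread('pics/w8.png')
wedge(c,im,[(397,105),(398,127.5),(287,171),(282,110)])
bar(c,im,(320,100,365,155))
cv2.imwrite('pics/w8c.png',cv2.resize(im[85:185,265:415],None,fx=5,fy=5,interpolation=cv2.INTER_CUBIC))
E
```

```text
len 0.1105848547449184 wide 0.05964793943378921 narrow 0.022128057365678376 yaw -161.43280845100986 -160.6956534751136 ctr from straight [0.52386958 0.22102469] from slope [0.52391398 0.22221533]
bar top centre [0.5223145  0.22136828] sides 0.014716373273056433 0.030326828874778892 ang 19.290351698556552
```

View pics/w8c.png

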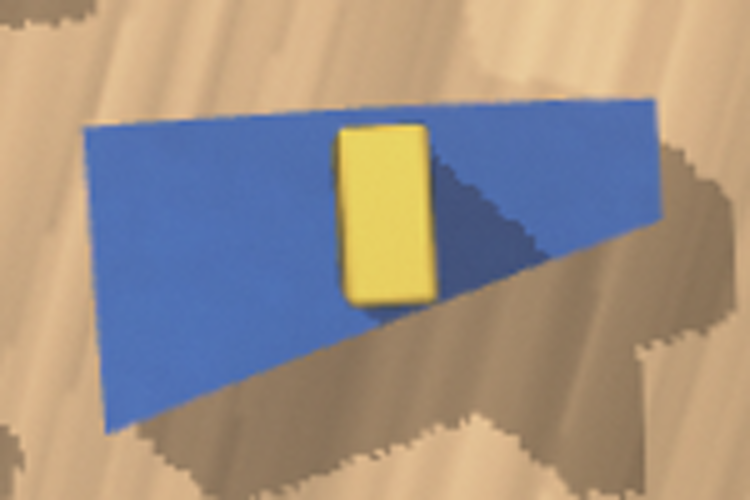

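```bash
python3 plan.py 523 221.5 150 109.1 2
```

```text
err mm [  0.7  76.7 -73.4] rotvec [-0.002 -0.003 -0.056]
0 [3.67 1.09 3.68] [-0.001 -0.002 -0.028]
1 [3.64 1.19 3.68] [-0.001 -0.002 -0.028]
```

```bash
python3 -m pendant '[{"travel":[3.7,1.1,3],"delta_rot":[0,0,-0.028],"hand":0.2},{"travel":[3.6,1.2,4.3],"delta_rot":[0,0,-0.028],"hand":0.2},{"travel":[0,0,3],"delta_rot":[0,0,0],"hand":0.1},{"travel":[0,0,3],"delta_rot":[0,0,0],"hand":0.1},{"travel":[0,0,0],"delta_rot":[0,0,0],"hand":0.1},{"travel":[0,0,0],"delta_rot":[0,0,0],"hand":0.1}]'; python3 plan.py 523 221.5 32 109.1 2
```

```text
clock: 10.0
position: [0.5264, 0.2057, 0.0981]
tcp_rot: [-179.9, 0.0, 108.3]
ft_force: [0.7, 0.9, 0.7]
opening: 0.0483
err mm [ -3.4  15.8 -66.1] rotvec [-0.001  0.001 -0.013]
0 [0.8  0.09 3.31] [-0.001  0.    -0.007]
1 [0.8  0.1  3.31] [-0.001  0.    -0.007]
```

```bash
python3 -m pendant '[{"travel":[1.6,0.2,0],"delta_rot":[0,0,-0.013],"hand":0.1},{"travel":[0,0,3.3],"delta_rot":[0,0,0],"hand":0.1},{"travel":[0,0,3.3],"delta_rot":[0,0,0],"hand":0.1},{"travel":[0,0,0],"delta_rot":[0,0,0],"hand":0.1},{"travel":[0,0,0],"delta_rot":[0,0,0],"hand":0.1}]'; python3 plan.py 523 221.5 32 109.1 1
```

```text
clock: 10.5
position: [0.5239, 0.2231, 0.0335]
tcp_rot: [179.9, -0.0, 109.2]
ft_force: [0.4, 0.3, 0.1]
opening: 0.0483
err mm [-0.9 -1.6 -1.5] rotvec [ 0.001 -0.     0.001]
0 [-0.12 -0.14  0.15] [ 0.001 -0.     0.001]
```

```bash
python3 -m pendant '[{"travel":[-0.1,-0.1,0.1],"delta_rot":[0,0,0],"hand":-0.2},{"travel":[0,0,0],"delta_rot":[0,0,0],"hand":-1},{"travel":[0,0,0],"delta_rot":[0,0,0],"hand":-1},{"travel":[0,0,0],"delta_rot":[0,0,0],"hand":-1},{"travel":[0,0,0],"delta_rot":[0,0,0],"hand":-1}]'; python3 -m pendant '[{"travel":[0,0,-3],"delta_rot":[0,0,0],"hand":-1},{"travel":[0,0,-4],"delta_rot":[0,0,0],"hand":-1},{"travel":[0,0,0],"delta_rot":[0,0,0],"hand":-1}]'; python3 - <<'E'
from h import *
from workcell import viewer
c=viewer.calibration('wrist');np.save('w9.npy',c,allow_pickle=True)
cv2.imwrite('pics/w9.png',viewer.camera('wrist'))
E
```

```text
clock: 11.0
position: [0.5228, 0.221, 0.0316]
tcp_rot: [180.0, -0.0, 109.1]
ft_force: [-2.0, -0.7, 5.0]
opening: 0.0158
clock: 11.3
position: [0.5259, 0.222, 0.1055]
tcp_rot: [179.6, -0.1, 109.1]
ft_force: [0.2, 0.5, -0.9]
opening: 0.016
```

View pics/w9.png

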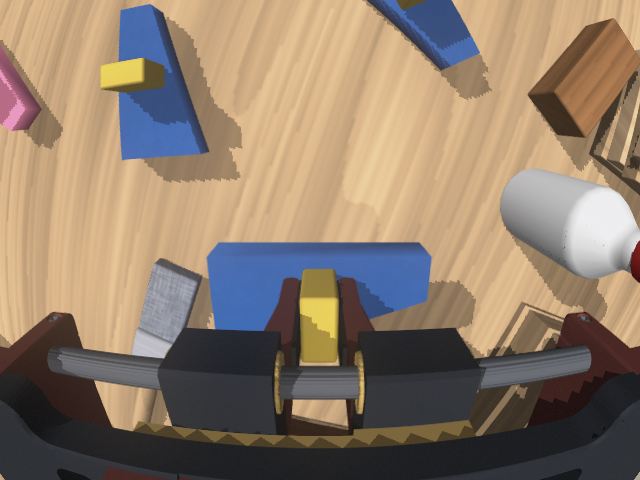

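```bash
python3 - <<'E'
from h import *
a=cv2.imread('pics/w7.png')[0:95,255:405];b=cv2.imread('pics/w3.png')[140:320,220:430]
cv2.imwrite('pics/w7c.png',cv2.resize(a,None,fx=5,fy=5,interpolation=cv2.INTER_CUBIC));cv2.imwrite('pics/w3c.png',cv2.resize(b,None,fx=3.3,fy=3.3,interpolation=cv2.INTER_CUBIC))
E
```

```text
(no output)
```

View pics/w7c.png

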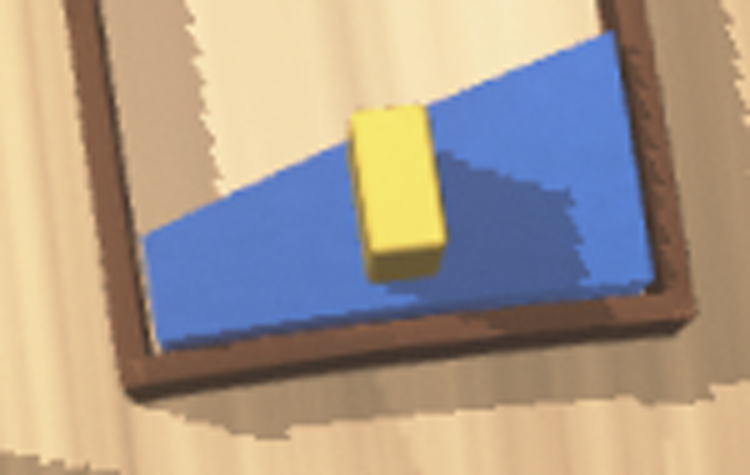

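View pics/w3c.png

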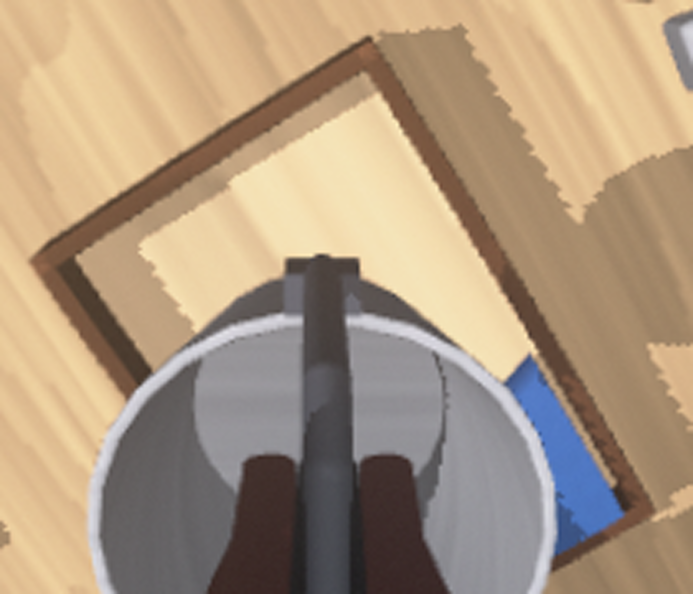

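```bash
python3 - <<'E'
from h import *
c7=np.load('w7.npy',allow_pickle=True).item();c3=np.load('w3.npy',allow_pickle=True).item()
f=lambda s,x0,y0:lambda x,y:((x+.5)/s-.5+x0,(y+.5)/s-.5+y0)
g=f(5,255,0);k=f(3.3,220,140)
for n,p,z in [('ns',(143,236),.034),('nst',(160,350),.034),('ws',(612,30),.034),('wst',(655,278),.034),('-x-y',(127,388),.028),('+x-y',(692,310),.028),('inner+x-y',(655,297),.028),('inner -x-y',(150,355),.028)]: print('w7',n,onz(c7,g(*p),z,True)[:2].round(4))
for n,p in [('+x+y',(372,40)),('-x+y',(37,258)),('+x-y',(652,508))]: print('w3',n,onz(c3,k(*p),.028,True)[:2].round(4))
E
```

```text
w7 ns [ 0.5294 -0.1084]
w7 nst [ 0.5301 -0.1351]
w7 ws [ 0.6382 -0.0695]
w7 wst [ 0.6402 -0.1295]
w7 -x-y [ 0.5214 -0.1418]
w7 +x-y [ 0.649  -0.1363]
w7 inner+x-y [ 0.6409 -0.1328]
w7 inner -x-y [ 0.5274 -0.135 ]
w3 +x+y [0.6444 0.0489]
w3 -x+y [0.518 0.045]
w3 +x-y [ 0.6492 -0.1362]
```

```bash
python3 plan.py 583 -62 105 92 9
```

```text
err mm [  58.6 -283.6    1.7] rotvec [ 0.004 -0.002  0.299]
0 [-3.19 -0.42 -0.02] [ 0.    -0.     0.033]
1 [-3.2  -0.31 -0.02] [ 0.    -0.     0.033]
2 [-3.21 -0.2  -0.02] [ 0.    -0.     0.033]
3 [-3.22 -0.1  -0.02] [ 0.    -0.     0.033]
4 [-3.22  0.01 -0.02] [ 0.    -0.     0.033]
5 [-3.22  0.12 -0.02] [ 0.    -0.     0.033]
6 [-3.21  0.22 -0.02] [ 0.    -0.     0.033]
7 [-3.2   0.33 -0.02] [ 0.    -0.     0.033]
8 [-3.19  0.44 -0.02] [ 0.    -0.     0.033]
```

```bash
python3 -m pendant '[{"travel":[-3.2,-0.4,-1],"delta_rot":[0,0,0.033],"hand":-1},{"travel":[-3.2,-0.3,0],"delta_rot":[0,0,0.033],"hand":-1},{"travel":[-3.2,-0.2,0],"delta_rot":[0,0,0.033],"hand":-1},{"travel":[-3.2,-0.1,0],"delta_rot":[0,0,0.033],"hand":-1},{"travel":[-3.2,0,0],"delta_rot":[0,0,0.033],"hand":-1},{"travel":[-3.2,0.1,0],"delta_rot":[0,0,0.033],"hand":-1},{"travel":[-3.2,0.2,0],"delta_rot":[0,0,0.033],"hand":-1},{"travel":[-3.2,0.3,0],"delta_rot":[0,0,0.033],"hand":-1},{"travel":[-3.2,0.5,0],"delta_rot":[0,0,0.033],"hand":-1},{"travel":[0,0,0],"delta_rot":[0,0,0],"hand":-1},{"travel":[0,0,0],"delta_rot":[0,0,0],"hand":-1}]'; python3 plan.py 583 -62 105 92 1
python3 - <<'E'
from h import *
from workcell import viewer
c=viewer.calibration('wrist');np.save('w10.npy',c,allow_pickle=True)
cv2.imwrite('pics/w10.png',viewer.camera('wrist'))
E
```

```text
clock: 12.45
position: [0.5807, -0.0627, 0.1097]
tcp_rot: [-179.9, 0.0, 92.0]
ft_force: [-0.4, 0.2, -1.5]
opening: 0.0159
err mm [ 2.3  0.7 -4.7] rotvec [-0.002  0.     0.001]
0 [0.06 0.23 0.47] [-0.002  0.     0.001]
```

View pics/w10.png

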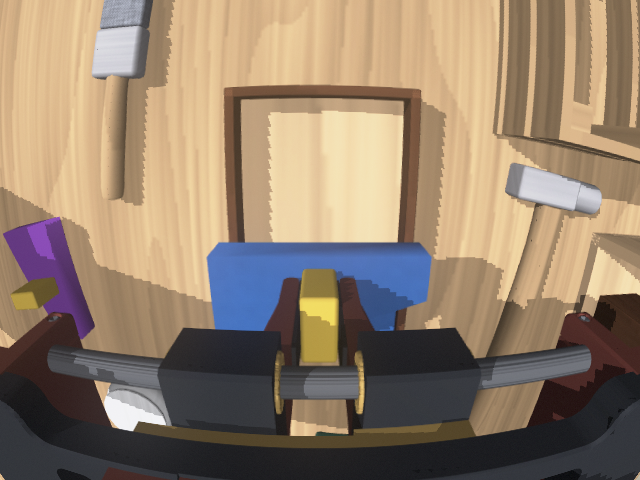

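```bash
python3 - <<'E'
from h import *
b=cv2.imread('pics/w10.png')[80:260,200:440]
cv2.imwrite('pics/w10c.png',cv2.resize(b,None,fx=3.3,fy=3.3,interpolation=cv2.INTER_CUBIC))
E
```

```text
(no output)
```

View pics/w10c.png

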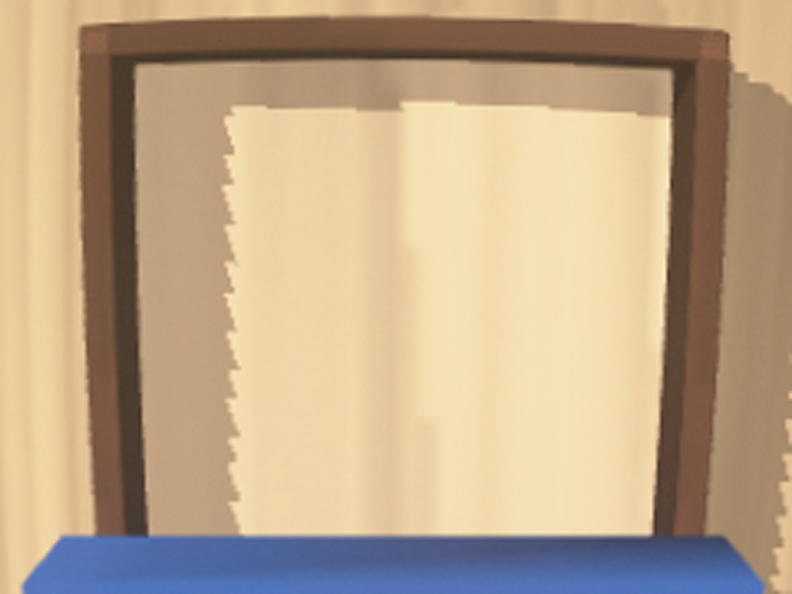

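```bash
python3 - <<'E'
from h import *
c=np.load('w10.npy',allow_pickle=True).item()
k=lambda x,y:((x+.5)/3.3-.5+200,(y+.5)/3.3-.5+80)
L=[];Rr=[]
for n,l,r,z in [('floor',[(135,65),(140,300),(147,530)],[(673,68),(664,300),(655,530)],.006),('top',[(111,55),(116,300),(123,530)],[(697,62),(689,300),(678,530)],.028),('outer',[(80,28),(87,300),(97,530)],[(729,36),(720,300),(706,530)],.028)]:
    P=np.array([onz(c,k(*p),z,True)[:2] for p in l]);Q=np.array([onz(c,k(*p),z,True)[:2] for p in r])
    m=(P+Q)/2; d=m[0]-m[-1]; print(n,P.round(4).tolist(),Q.round(4).tolist(),'mid',m.round(4).tolist(),'yaw',np.degrees(np.arctan2(-d[0],d[1])),'w',np.linalg.norm(P-Q,axis=1).round(4))
print('+y edge mid', onz(c,k(405,18),.028,True), onz(c,k(405,57),.028,True))
tz=.1097
for p,z in [((62,537),tz-.0316),((722,537),tz-.0316),((22,585),tz-.0036),((765,585),tz-.0036)]: print('held',onz(c,k(*p),z,True).round(4))
E
```

```text
floor [[0.5218, 0.0391], [0.5236, -0.013], [0.5245, -0.0661]] [[0.6382, 0.0428], [0.6393, -0.0087], [0.6418, -0.0619]] mid [[0.58, 0.0409], [0.5814, -0.0109], [0.5832, -0.064]] yaw 1.722813256802464 w [0.1165 0.1158 0.1173]
top [[0.5216, 0.0395], [0.5232, -0.0104], [0.5238, -0.0593]] [[0.6382, 0.0424], [0.6396, -0.0062], [0.6417, -0.0551]] mid [[0.5799, 0.041], [0.5814, -0.0083], [0.5827, -0.0572]] yaw 1.659655198320168 w [0.1167 0.1165 0.1179]
outer [[0.515, 0.0452], [0.517, -0.0105], [0.5181, -0.0595]] [[0.6446, 0.0485], [0.6461, -0.0057], [0.6479, -0.0548]] mid [[0.5798, 0.0469], [0.5816, -0.0081], [0.583, -0.0572]] yaw 1.7411583126639154 w [0.1297 0.1292 0.1299]
+y edge mid [0.5797584  0.04737753 0.028     ] [0.58003922 0.03951963 0.028     ]
held [ 0.5243 -0.045   0.0781]
held [ 0.6368 -0.041   0.0781]
held [ 0.5255 -0.0437  0.1061]
held [ 0.6361 -0.0397  0.1061]
```

```bash
python3 -m pendant '[{"travel":[0,0.2,2],"delta_rot":[0,0,0],"hand":-1},{"travel":[0,0,2],"delta_rot":[0,0,0],"hand":-1},{"travel":[0,0,0],"delta_rot":[0,0,0],"hand":-1},{"travel":[0,0,0],"delta_rot":[0,0,0],"hand":-1}]'; python3 plan.py 583 -62.5 37.6 91.7 1
python3 - <<'E'
from h import *
from workcell import viewer
cv2.imwrite('pics/w11.png',viewer.camera('wrist'))
E
```

```text
clock: 12.9
position: [0.5833, -0.0607, 0.0708]
tcp_rot: [-179.9, -0.0, 92.2]
ft_force: [-0.8, -0.0, -1.4]
opening: 0.0161
err mm [ -0.3  -1.8 -33.2] rotvec [-0.001 -0.     0.009]
0 [-0.18 -0.03  3.32] [-0.001 -0.     0.009]
```

View pics/w11.png

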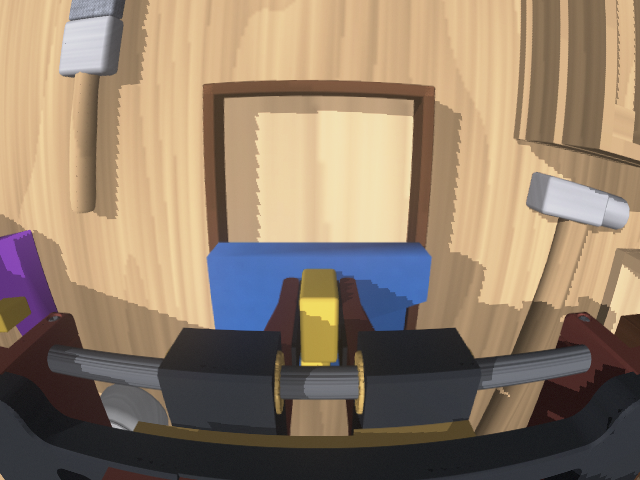

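Aligned between the side walls; go down.

```bash
python3 -m pendant '[{"travel":[-0.1,0,1],"delta_rot":[0,0,0.006],"hand":-1},{"travel":[0,0,1],"delta_rot":[0,0,0],"hand":-1},{"travel":[0,0,0],"delta_rot":[0,0,0],"hand":-1}]'; python3 plan.py 583 -62.5 37.6 91.7 1;python3 -m pendant '[{"travel":[0,0,0.6],"delta_rot":[0,0,0],"hand":-1},{"travel":[0,0,0.4],"delta_rot":[0,0,0],"hand":-1},{"travel":[0,0,0],"delta_rot":[0,0,0],"hand":-1}]'; python3 plan.py 583 -62.5 37.6 91.7 1
```

```text
clock: 13.25
position: [0.5827, -0.0628, 0.0498]
tcp_rot: [-179.9, -0.0, 91.8]
ft_force: [-0.5, 0.9, -1.5]
opening: 0.016
err mm [  0.3   0.3 -12.2] rotvec [-0.002 -0.     0.001]
0 [0.03 0.03 1.22] [-0.002 -0.     0.001]
clock: 13.55
position: [0.5834, -0.063, 0.0405]
tcp_rot: [-179.9, -0.0, 91.8]
ft_force: [0.2, -0.5, -2.7]
opening: 0.0158
err mm [-0.4  0.5 -2.9] rotvec [-0.001 -0.     0.001]
0 [ 0.05 -0.04  0.29] [-0.001 -0.     0.001]
```

```bash
python3 -m pendant '[{"travel":[-0.2,0,0.2],"delta_rot":[0,0,0],"hand":-1},{"travel":[-0.2,0,0],"delta_rot":[0,0,0],"hand":-1},{"travel":[0,0,0],"delta_rot":[0,0,0],"hand":-1}]'; python3 -m pendant '[{"travel":[-0.2,0,0],"delta_rot":[0,0,0],"hand":-1},{"travel":[0,0,0],"delta_rot":[0,0,0],"hand":-1}]'; python3 -m pendant '[{"travel":[-0.1,0,0],"delta_rot":[0,0,0],"hand":-1},{"travel":[0,0,0],"delta_rot":[0,0,0],"hand":-1}]'
```

```text
clock: 13.85
position: [0.584, -0.0676, 0.0393]
tcp_rot: [180.0, 0.0, 91.7]
ft_force: [1.0, 0.4, -1.3]
opening: 0.0158
clock: 14.05
position: [0.5841, -0.0692, 0.0393]
tcp_rot: [180.0, -0.0, 91.8]
ft_force: [0.2, 0.2, -1.9]
opening: 0.0158
clock: 14.25
position: [0.5841, -0.0699, 0.0392]
tcp_rot: [180.0, -0.0, 91.8]
ft_force: [-0.0, 1.0, -1.2]
opening: 0.0156
```

```bash
python3 -m pendant '[{"travel":[-0.1,0,0],"delta_rot":[0,0,0],"hand":-1},{"travel":[0,0,0],"delta_rot":[0,0,0],"hand":-1}]'; python3 -m pendant '[{"travel":[-0.1,0,0],"delta_rot":[0,0,0],"hand":-1},{"travel":[0,0,0],"delta_rot":[0,0,0],"hand":-1}]'
```

```text
clock: 14.45
position: [0.5842, -0.0701, 0.0392]
tcp_rot: [180.0, -0.1, 91.8]
ft_force: [0.8, 2.7, 1.7]
opening: 0.0157
clock: 14.65
position: [0.5843, -0.0701, 0.0392]
tcp_rot: [-180.0, -0.1, 91.8]
ft_force: [-0.3, 6.2, 0.2]
opening: 0.016
```

```bash
python3 -m pendant '[{"travel":[0.1,0,0.2],"delta_rot":[0,0,0],"hand":-1},{"travel":[0,0,0],"delta_rot":[0,0,0],"hand":-0.3},{"travel":[0,0,0],"delta_rot":[0,0,0],"hand":-0.1},{"travel":[0,0,-3],"delta_rot":[0,0,0],"hand":-0.1},{"travel":[0,0,-4],"delta_rot":[0,0,0],"hand":0.1},{"travel":[0,0,-4],"delta_rot":[0,0,0],"hand":0.1}]'; python3 plan.py 420 250 190 20.4 12; python3 - <<'E'
from wed import *
c=np.load('w9.npy',allow_pickle=True).item();b=cv2.imread('pics/w9.png')
cv2.imwrite('pics/w9c.png',cv2.resize(b[0:170,90:250],None,fx=3.5,fy=3.5,interpolation=cv2.INTER_CUBIC))
E
```

```text
clock: 15.25
position: [0.5835, -0.0721, 0.148]
tcp_rot: [-179.9, 0.1, 91.7]
ft_force: [0.8, -1.1, 1.0]
opening: 0.0477
err mm [-163.5  322.1   42. ] rotvec [-0.     0.002  1.245]
0 [ 2.72 -1.28 -0.35] [-0.     0.     0.104]
1 [ 2.58 -1.56 -0.35] [-0.     0.     0.104]
2 [ 2.4  -1.82 -0.35] [-0.     0.     0.104]
3 [ 2.2  -2.05 -0.35] [-0.     0.     0.104]
4 [ 1.98 -2.27 -0.35] [-0.     0.     0.104]
5 [ 1.73 -2.46 -0.35] [-0.     0.     0.104]
6 [ 1.47 -2.63 -0.35] [-0.     0.     0.104]
7 [ 1.19 -2.77 -0.35] [-0.     0.     0.104]
8 [ 0.89 -2.87 -0.35] [-0.     0.     0.104]
9 [ 0.59 -2.95 -0.35] [-0.     0.     0.104]
10 [ 0.28 -3.   -0.35] [-0.     0.     0.104]
11 [-0.03 -3.01 -0.35] [-0.     0.     0.104]
```

View pics/w9c.png

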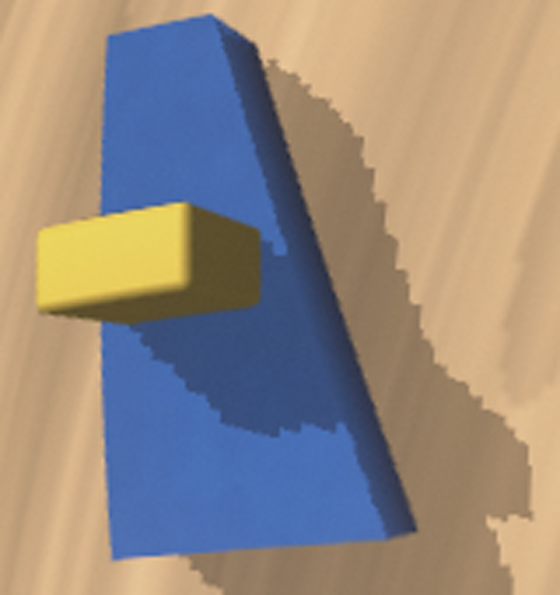

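```bash
python3 - <<'E'
from wed import *
c=np.load('w9.npy',allow_pickle=True).item()
k=lambda x,y:((x+.5)/3.5-.5+90,(y+.5)/3.5-.5+0)
wedge(c,0,[k(107,36),k(212,14),k(387,540),k(112,560)])
c=np.load('w8.npy',allow_pickle=True).item();
E
python3 plan.py 405 260 190 20 12
```

```text
len 0.11026119265702933 wide 0.060663180704348695 narrow 0.024291831807135435 yaw -70.48487422032863 -70.64929935943731 ctr from straight [0.37558209 0.29862616] from slope [0.37608382 0.29863897]
err mm [-178.5  332.1   42. ] rotvec [-0.     0.002  1.252]
0 [ 2.81 -1.4  -0.35] [-0.     0.     0.104]
1 [ 2.65 -1.69 -0.35] [-0.     0.     0.104]
2 [ 2.46 -1.96 -0.35] [-0.     0.     0.104]
3 [ 2.24 -2.2  -0.35] [-0.     0.     0.104]
4 [ 2.   -2.42 -0.35] [-0.     0.     0.104]
5 [ 1.74 -2.62 -0.35] [-0.     0.     0.104]
6 [ 1.46 -2.78 -0.35] [-0.     0.     0.104]
7 [ 1.16 -2.92 -0.35] [-0.     0.     0.104]
8 [ 0.85 -3.03 -0.35] [-0.     0.     0.104]
9 [ 0.53 -3.1  -0.35] [-0.     0.     0.104]
10 [ 0.2  -3.14 -0.35] [-0.     0.     0.104]
11 [-0.13 -3.14 -0.35] [-0.     0.     0.104]
```

```bash
python3 plan.py 376 299 120 19.5 12
```

```text
err mm [-207.5  371.1  -28. ] rotvec [-0.     0.002  1.26 ]
0 [ 3.14 -1.64  0.23] [-0.     0.     0.105]
1 [ 2.95 -1.96  0.23] [-0.     0.     0.105]
2 [ 2.73 -2.26  0.23] [-0.     0.     0.105]
3 [ 2.48 -2.53  0.23] [-0.     0.     0.105]
4 [ 2.2  -2.78  0.23] [-0.     0.     0.105]
5 [ 1.9  -2.99  0.23] [-0.     0.     0.105]
6 [ 1.58 -3.17  0.23] [-0.     0.     0.105]
7 [ 1.23 -3.32  0.23] [-0.     0.     0.105]
8 [ 0.88 -3.43  0.23] [-0.     0.     0.105]
9 [ 0.51 -3.51  0.23] [-0.     0.     0.105]
10 [ 0.14 -3.54  0.23] [-0.     0.     0.105]
11 [-0.23 -3.54  0.23] [-0.     0.     0.105]
```

```bash
python3 -m pendant '[{"travel":[3.1,-1.6,0.2],"delta_rot":[0,0,0.105],"hand":0.1},{"travel":[2.9,-2.0,0.2],"delta_rot":[0,0,0.105],"hand":0.1},{"travel":[2.7,-2.3,0.2],"delta_rot":[0,0,0.105],"hand":0.1},{"travel":[2.5,-2.5,0.2],"delta_rot":[0,0,0.105],"hand":0.1},{"travel":[2.2,-2.8,0.2],"delta_rot":[0,0,0.105],"hand":0.1},{"travel":[1.9,-3.0,0.2],"delta_rot":[0,0,0.105],"hand":0.1},{"travel":[1.6,-3.2,0.2],"delta_rot":[0,0,0.105],"hand":0.1},{"travel":[1.2,-3.3,0.2],"delta_rot":[0,0,0.105],"hand":0.1},{"travel":[0.9,-3.4,0.2],"delta_rot":[0,0,0.105],"hand":0.1},{"travel":[0.5,-3.5,0.2],"delta_rot":[0,0,0.105],"hand":0.1},{"travel":[0.1,-3.5,0.2],"delta_rot":[0,0,0.105],"hand":0.1},{"travel":[-0.2,-3.5,0.2],"delta_rot":[0,0,0.105],"hand":0.1}]';python3 -m pendant '[{"travel":[0,0,0],"delta_rot":[0,0,0],"hand":0.1}]'; python3 plan.py 376 299 31.6 19.5 1
python3 - <<'E'
from h import *
from workcell import viewer
cv2.imwrite('pics/w12.png',viewer.camera('wrist'))
a=viewer.camera('top');cv2.imwrite('pics/t12.png',cv2.resize(a[150:310,200:520],None,fx=2.5,fy=2.5))
E
```

```text
clock: 16.45
position: [0.3756, 0.2985, 0.1233]
tcp_rot: [180.0, -0.0, 19.3]
ft_force: [-0.2, 1.1, -0.3]
opening: 0.0484
clock: 16.55
position: [0.3738, 0.3019, 0.1228]
tcp_rot: [-180.0, -0.0, 19.8]
ft_force: [-0.2, -0.8, 0.8]
opening: 0.0483
err mm [  2.2  -2.9 -91.2] rotvec [-0.    -0.     0.006]
0 [0.11 0.35 9.12] [-0.    -0.     0.006]
```

View pics/w12.png

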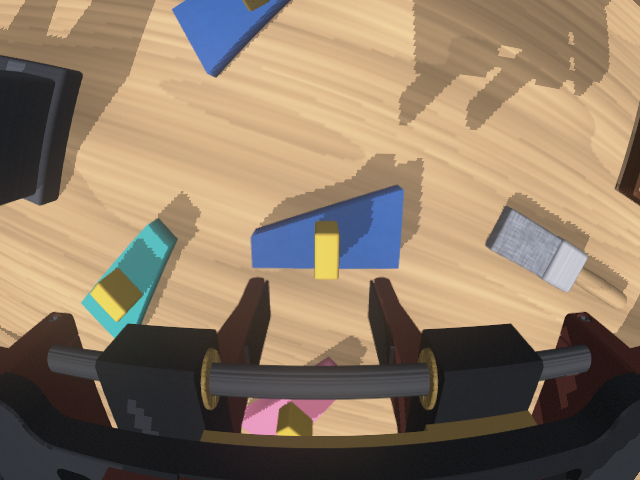

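View pics/t12.png

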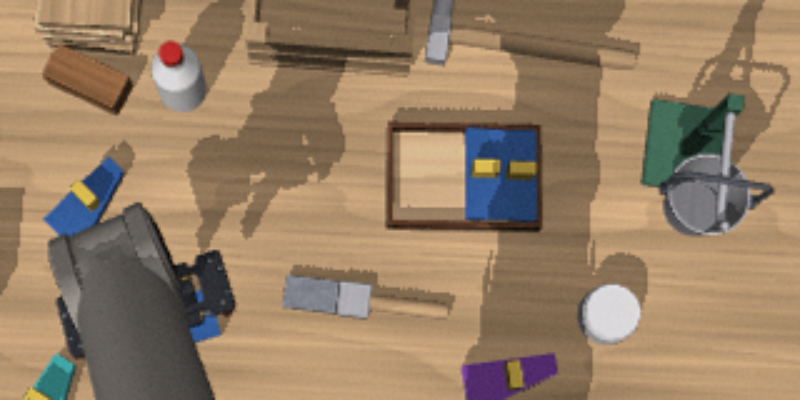

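```bash
python3 - <<'E'
from wed import *
from workcell import viewer
c=viewer.calibration('wrist')
im=cv2.imread('pics/w12.png')
wedge(c,0,[(251.5,268),(251.5,235),(402,186),(400,268)])
bar(c,im,(305,215,345,285))
print(onz(c,(326.5,256),.062,True))
E
```

```text
len 0.11226691631048494 wide 0.062484171539586596 narrow 0.025950067367621815 yaw -70.3640631542028 -68.17609957388292 ctr from straight [0.37776313 0.29378534] from slope [0.3796523  0.29496086]
bar top centre [0.37769377 0.29468136] sides 0.013824951854013676 0.030681827249187735 ang -70.28519799510691
[0.37843251 0.29462128 0.062     ]
```

```bash
python3 plan.py 377.5 295.5 31.6 19.6 1
```

```text
err mm [  1.5  -2.4 -91.5] rotvec [ 0.001 -0.     0.002]
0 [0.06 0.27 9.15] [ 0.001 -0.     0.002]
```

```bash
python3 -m pendant '[{"travel":[0,0,3.5],"delta_rot":[0,0,0],"hand":0.1},{"travel":[0,0,3.5],"delta_rot":[0,0,0],"hand":0.1},{"travel":[0,0,1.2],"delta_rot":[0,0,0],"hand":0.1},{"travel":[0,0,0],"delta_rot":[0,0,0],"hand":0.1}]'; python3 plan.py 376 298.6 31.6 19.5 1
```

```text
clock: 17.05
position: [0.3761, 0.2957, 0.0403]
tcp_rot: [179.9, 0.1, 19.5]
ft_force: [0.6, 0.3, 0.3]
opening: 0.0484
err mm [-0.1  2.9 -8.7] rotvec [ 0.002  0.002 -0.001]
0 [ 0.09 -0.28  0.87] [ 0.002  0.002 -0.001]
```

```bash
python3 -m pendant '[{"travel":[0.1,-0.2,0.8],"delta_rot":[0,0,0],"hand":0.1},{"travel":[0,0,0],"delta_rot":[0,0,0],"hand":-0.3},{"travel":[0,0,0],"delta_rot":[0,0,0],"hand":-1},{"travel":[0,0,0],"delta_rot":[0,0,0],"hand":-1},{"travel":[0,0,0],"delta_rot":[0,0,0],"hand":-1},{"travel":[0,0,0],"delta_rot":[0,0,0],"hand":-1}]'; python3 -m pendant '[{"travel":[0,0,-3],"delta_rot":[0,0,0],"hand":-1},{"travel":[0,0,-4],"delta_rot":[0,0,0],"hand":-1},{"travel":[0,0,-1],"delta_rot":[0,0,0],"hand":-1}]'; python3 plan.py 582 -16 110 91.7 12
```

```text
clock: 17.65
position: [0.3765, 0.3001, 0.0336]
tcp_rot: [-180.0, -0.0, 19.6]
ft_force: [0.1, -0.4, 4.4]
opening: 0.0157
clock: 17.95
position: [0.3776, 0.3011, 0.1159]
tcp_rot: [-179.9, -0.2, 19.6]
ft_force: [0.1, -0.4, -0.7]
opening: 0.0158
err mm [ 204.4 -317.1   -5.9] rotvec [ 0.    -0.005 -1.259]
0 [0.72 3.06 0.04] [ 0.    -0.    -0.105]
1 [0.4  3.12 0.04] [ 0.    -0.    -0.105]
2 [0.07 3.14 0.04] [ 0.    -0.    -0.105]
3 [-0.26  3.13  0.04] [ 0.    -0.    -0.105]
4 [-0.59  3.09  0.04] [ 0.    -0.    -0.105]
5 [-0.91  3.01  0.04] [ 0.    -0.    -0.105]
6 [-1.22  2.9   0.04] [ 0.    -0.    -0.105]
7 [-1.52  2.75  0.05] [ 0.    -0.    -0.105]
8 [-1.8   2.58  0.05] [ 0.    -0.    -0.105]
9 [-2.06  2.38  0.05] [ 0.    -0.    -0.105]
10 [-2.29  2.15  0.05] [ 0.    -0.    -0.105]
11 [-2.51  1.9   0.05] [ 0.    -0.    -0.105]
```

```bash
python3 -m pendant '[{"travel":[0.7,3.1,0],"delta_rot":[0,0,-0.105],"hand":-1},{"travel":[0.4,3.1,0],"delta_rot":[0,0,-0.105],"hand":-1},{"travel":[0.1,3.1,0],"delta_rot":[0,0,-0.105],"hand":-1},{"travel":[-0.3,3.1,0],"delta_rot":[0,0,-0.105],"hand":-1},{"travel":[-0.6,3.1,0],"delta_rot":[0,0,-0.105],"hand":-1},{"travel":[-0.9,3.0,0],"delta_rot":[0,0,-0.105],"hand":-1},{"travel":[-1.2,2.9,0],"delta_rot":[0,0,-0.105],"hand":-1},{"travel":[-1.5,2.8,0],"delta_rot":[0,0,-0.105],"hand":-1},{"travel":[-1.8,2.6,0],"delta_rot":[0,0,-0.105],"hand":-1},{"travel":[-2.1,2.4,0],"delta_rot":[0,0,-0.105],"hand":-1},{"travel":[-2.3,2.2,0],"delta_rot":[0,0,-0.105],"hand":-1},{"travel":[-2.8,1.9,0],"delta_rot":[0,0,-0.105],"hand":-1}]';python3 -m pendant '[{"travel":[0,0,0],"delta_rot":[0,0,0],"hand":-1},{"travel":[0,0,0],"delta_rot":[0,0,0],"hand":-1}]'; python3 plan.py 582 -21 110 91.7 1
```

```text
clock: 19.15
position: [0.5815, -0.0205, 0.1122]
tcp_rot: [-179.9, -0.0, 92.1]
ft_force: [1.1, 0.4, -1.6]
opening: 0.016
clock: 19.35
position: [0.5809, -0.0208, 0.1123]
tcp_rot: [-179.9, -0.0, 91.6]
ft_force: [-0.3, 0.5, -0.8]
opening: 0.0156
err mm [ 1.1 -0.2 -2.3] rotvec [-0.001 -0.    -0.002]
0 [-0.02  0.11  0.23] [-0.001 -0.    -0.002]
```

```bash
python3 -m pendant '[{"travel":[0,0.1,2],"delta_rot":[0,0,0],"hand":-1},{"travel":[0,0,2],"delta_rot":[0,0,0],"hand":-1},{"travel":[0,0,0],"delta_rot":[0,0,0],"hand":-1},{"travel":[0,0,0],"delta_rot":[0,0,0],"hand":-1}]'; python3 plan.py 582 -21 110 91.7 1
python3 - <<'E'
from h import *
from workcell import viewer
c=viewer.calibration('wrist');np.save('w13.npy',c,allow_pickle=True)
a=viewer.camera('wrist');cv2.imwrite('pics/w13.png',a)
cv2.imwrite('pics/w13c.png',cv2.resize(a[60:360,170:470],None,fx=2.6,fy=2.0,interpolation=cv2.INTER_CUBIC))
E
```

```text
clock: 19.75
position: [0.5817, -0.0188, 0.0729]
tcp_rot: [-179.9, -0.0, 91.8]
ft_force: [-0.7, -1.1, -1.2]
opening: 0.0161
err mm [ 0.3 -2.2 37.1] rotvec [-0.002 -0.     0.002]
0 [-0.22  0.01 -3.71] [-0.002 -0.     0.002]
```

View pics/w13.png

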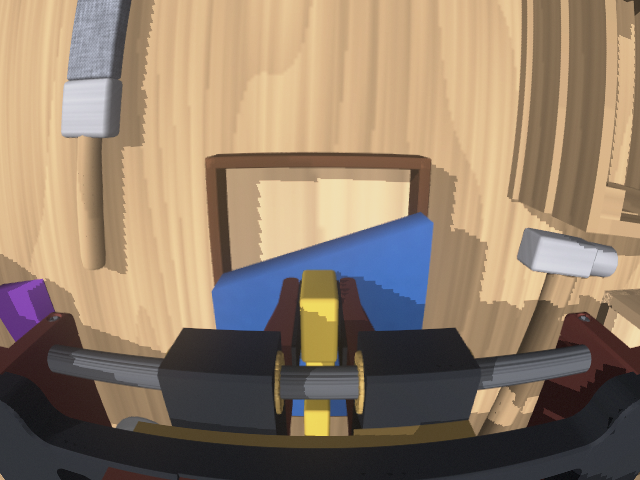

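```bash
python3 - <<'E'
from h import *
c=np.load('w13.npy',allow_pickle=True).item(); z=.0729-.0056
for u in [(433,222),(425,328),(213,291),(215,328)]: print(onz(c,u,z,True).round(4))
print('walls inner top', [onz(c,u,.028,True).round(4) for u in [(217,168),(222,270),(418,170),(414,212)]])
E
```

```text
[0.6365 0.0212 0.0673]
[ 0.6404 -0.0374  0.0673]
[ 0.5281 -0.0189  0.0673]
[ 0.5273 -0.0411  0.0673]
walls inner top [array([0.5222, 0.0395, 0.028 ]), array([ 0.5229, -0.0231,  0.028 ]), array([0.6374, 0.042 , 0.028 ]), array([0.6371, 0.0172, 0.028 ])]
```

```bash
python3 -m pendant '[{"travel":[0,-0.1,1],"delta_rot":[0,0,0],"hand":-1},{"travel":[0,0,1],"delta_rot":[0,0,0],"hand":-1},{"travel":[0,0,0],"delta_rot":[0,0,0],"hand":-1}]'; python3 -m pendant '[{"travel":[0,0,0.6],"delta_rot":[0,0,0],"hand":-1},{"travel":[0,0,0.4],"delta_rot":[0,0,0],"hand":-1},{"travel":[0,0,0],"delta_rot":[0,0,0],"hand":-1}]'; python3 plan.py 581 -20 39.6 91.7 1
```

```text
clock: 20.1
position: [0.5803, -0.02, 0.0518]
tcp_rot: [-179.9, -0.0, 91.8]
ft_force: [0.2, 0.0, -1.4]
opening: 0.0159
clock: 20.4
position: [0.5811, -0.0202, 0.0425]
tcp_rot: [-179.9, 0.0, 91.8]
ft_force: [-0.2, -0.0, -2.3]
opening: 0.0158
err mm [-0.1  0.2 -2.9] rotvec [-0.001  0.     0.001]
0 [ 0.02 -0.01  0.29] [-0.001  0.     0.001]
```

```bash
python3 -m pendant '[{"travel":[-0.3,0,0.2],"delta_rot":[0,0,0],"hand":-1},{"travel":[-0.2,0,0],"delta_rot":[0,0,0],"hand":-1},{"travel":[0,0,0],"delta_rot":[0,0,0],"hand":-1}]'; python3 -m pendant '[{"travel":[-0.2,0,0],"delta_rot":[0,0,0],"hand":-1},{"travel":[0,0,0],"delta_rot":[0,0,0],"hand":-1}]'; python3 -m pendant '[{"travel":[-0.1,0,0],"delta_rot":[0,0,0],"hand":-1},{"travel":[0,0,0],"delta_rot":[0,0,0],"hand":-1}]'
```

```text
clock: 20.7
position: [0.5817, -0.0259, 0.0413]
tcp_rot: [180.0, 0.0, 91.7]
ft_force: [-0.3, -0.1, -1.3]
opening: 0.0161
clock: 20.9
position: [0.5819, -0.0268, 0.0413]
tcp_rot: [180.0, -0.0, 91.8]
ft_force: [-1.0, 1.5, -1.7]
opening: 0.0158
clock: 21.1
position: [0.5819, -0.0269, 0.0413]
tcp_rot: [180.0, -0.1, 91.8]
ft_force: [0.6, 4.6, -0.3]
opening: 0.0157
```

```bash
python3 -m pendant '[{"travel":[-0.1,0,0],"delta_rot":[0,0,0],"hand":-1},{"travel":[0.2,0,0.2],"delta_rot":[0,0,0],"hand":-1},{"travel":[0,0,0],"delta_rot":[0,0,0],"hand":-0.3},{"travel":[0,0,0],"delta_rot":[0,0,0],"hand":-0.1},{"travel":[0,0,-3],"delta_rot":[0,0,0],"hand":-0.1},{"travel":[0,0,-4],"delta_rot":[0,0,0],"hand":0.1},{"travel":[0,0,-4],"delta_rot":[0,0,0],"hand":0.1}]'; python3 plan.py 526 390 160 48.6 12
```

```text
clock: 21.8
position: [0.5811, -0.0282, 0.15]
tcp_rot: [-179.9, 0.1, 91.7]
ft_force: [0.7, 0.2, 0.7]
opening: 0.0473
err mm [-55.1 418.2  10. ] rotvec [-0.001  0.002  0.753]
0 [ 3.5  -0.35 -0.09] [-0.     0.     0.063]
1 [ 3.47 -0.57 -0.09] [-0.     0.     0.063]
2 [ 3.43 -0.79 -0.09] [-0.     0.     0.063]
3 [ 3.37 -1.   -0.09] [-0.     0.     0.063]
4 [ 3.3  -1.21 -0.09] [-0.     0.     0.063]
5 [ 3.22 -1.42 -0.09] [-0.     0.     0.063]
6 [ 3.12 -1.61 -0.08] [-0.     0.     0.063]
7 [ 3.01 -1.81 -0.08] [-0.     0.     0.063]
8 [ 2.9  -1.99 -0.08] [-0.     0.     0.063]
9 [ 2.77 -2.17 -0.08] [-0.     0.     0.063]
10 [ 2.62 -2.34 -0.08] [-0.     0.     0.063]
11 [ 2.47 -2.5  -0.08] [-0.     0.     0.063]
```

```bash
python3 -m pendant '[{"travel":[3.5,-0.3,-0.1],"delta_rot":[0,0,0.063],"hand":0.1},{"travel":[3.5,-0.6,-0.1],"delta_rot":[0,0,0.063],"hand":0.1},{"travel":[3.4,-0.8,-0.1],"delta_rot":[0,0,0.063],"hand":0.1},{"travel":[3.4,-1.0,-0.1],"delta_rot":[0,0,0.063],"hand":0.1},{"travel":[3.3,-1.2,-0.1],"delta_rot":[0,0,0.063],"hand":0.1},{"travel":[3.2,-1.4,-0.1],"delta_rot":[0,0,0.063],"hand":0.1},{"travel":[3.1,-1.6,-0.1],"delta_rot":[0,0,0.063],"hand":0.1},{"travel":[3.0,-1.8,-0.1],"delta_rot":[0,0,0.063],"hand":0.1},{"travel":[2.9,-2.0,-0.1],"delta_rot":[0,0,0.063],"hand":0.1},{"travel":[2.8,-2.2,-0.1],"delta_rot":[0,0,0.063],"hand":0.1},{"travel":[2.6,-2.3,0],"delta_rot":[0,0,0.063],"hand":0.1},{"travel":[2.5,-2.5,0],"delta_rot":[0,0,0.063],"hand":0.1}]';python3 -m pendant '[{"travel":[0,0,0],"delta_rot":[0,0,0],"hand":0.1},{"travel":[0,0,0],"delta_rot":[0,0,0],"hand":0.1}]'
python3 - <<'E'
from h import *
from workcell import viewer,sense
c=viewer.calibration('wrist');np.save('w14.npy',c,allow_pickle=True);print(sense()['position'])
cv2.imwrite('pics/w14.png',viewer.camera('wrist'))
E
```

```text
clock: 23.0
position: [0.5278, 0.3917, 0.1592]
tcp_rot: [179.9, 0.0, 48.3]
ft_force: [0.2, 0.8, -0.1]
opening: 0.0482
clock: 23.2
position: [0.5275, 0.3913, 0.1587]
tcp_rot: [179.9, 0.0, 48.6]
ft_force: [-0.3, -1.3, 0.2]
opening: 0.0481
[0.52749441 0.39130583 0.15874018]
```

View pics/w14.png

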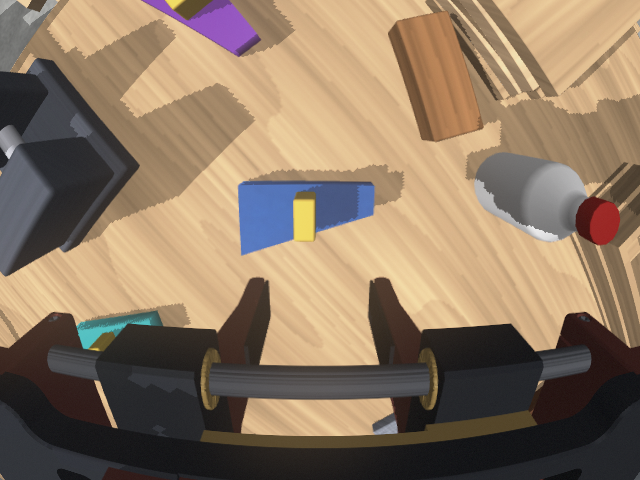

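```bash
python3 - <<'E'
from wed import *
c=np.load('w14.npy',allow_pickle=True).item();im=cv2.imread('pics/w14.png')
cv2.imwrite('pics/w14c.png',cv2.resize(im[170:265,225:390],None,fx=4.5,fy=4.5,interpolation=cv2.INTER_CUBIC))
wedge(c,0,[(374,184.5),(374,214),(241.5,254.5),(238.5,185)])
bar(c,im,(285,190,325,250))
E
```

```text
len 0.10921661169830008 wide 0.059440259580085184 narrow 0.024378260548942973 yaw 138.57812374193438 -222.16189427209457 ctr from straight [0.53033638 0.41038769] from slope [0.53041748 0.41044937]
bar top centre [0.5293982 0.4104997] sides 0.013523698569643562 0.030511913871290826 ang -41.61410498850579
```

View pics/w14c.png

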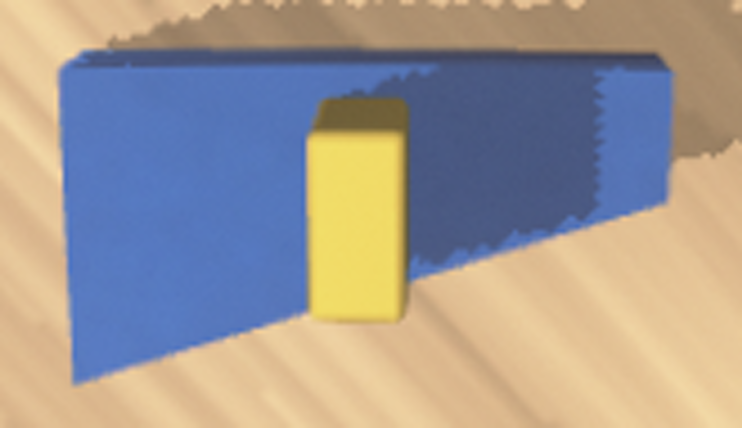

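```bash
python3 plan.py 530 410.4 32.5 48.5 3
```

```text
err mm [   2.    20.5 -126.4] rotvec [ 0.001  0.001 -0.001]
0 [ 0.56 -0.41  4.21] [ 0.  0. -0.]
1 [ 0.56 -0.41  4.21] [ 0.  0. -0.]
2 [ 0.56 -0.41  4.21] [ 0.  0. -0.]
```

```bash
python3 -m pendant '[{"travel":[1.7,-1.2,2],"delta_rot":[0,0,0],"hand":0.1},{"travel":[0,0,3.5],"delta_rot":[0,0,0],"hand":0.1},{"travel":[0,0,3.5],"delta_rot":[0,0,0],"hand":0.1},{"travel":[0,0,2.5],"delta_rot":[0,0,0],"hand":0.1},{"travel":[0,0,0],"delta_rot":[0,0,0],"hand":0.1},{"travel":[0,0,0],"delta_rot":[0,0,0],"hand":0.1}]'; python3 plan.py 530 410.4 32.5 48.5 1
```

```text
clock: 23.85
position: [0.5309, 0.4103, 0.0448]
tcp_rot: [179.9, 0.0, 48.3]
ft_force: [-0.8, 0.1, 0.7]
opening: 0.0483
err mm [ -0.9   0.1 -12.3] rotvec [ 0.001  0.    -0.003]
0 [-0.05 -0.08  1.23] [ 0.001  0.    -0.003]
```

```bash
python3 -m pendant '[{"travel":[0,-0.1,1.2],"delta_rot":[0,0,0],"hand":0.1},{"travel":[0,0,0],"delta_rot":[0,0,0],"hand":-0.3},{"travel":[0,0,0],"delta_rot":[0,0,0],"hand":-1},{"travel":[0,0,0],"delta_rot":[0,0,0],"hand":-1},{"travel":[0,0,0],"delta_rot":[0,0,0],"hand":-1},{"travel":[0,0,0],"delta_rot":[0,0,0],"hand":-1}]'; python3 -m pendant '[{"travel":[0,0,-3],"delta_rot":[0,0,0],"hand":-1},{"travel":[0,0,-4],"delta_rot":[0,0,0],"hand":-1},{"travel":[0,0,-1],"delta_rot":[0,0,0],"hand":-1}]'; python3 plan.py 580.5 17 112 91.7 12
```

```text
clock: 24.45
position: [0.5296, 0.4126, 0.0327]
tcp_rot: [180.0, -0.1, 48.5]
ft_force: [-0.9, 0.3, 2.2]
opening: 0.0155
clock: 24.75
position: [0.5312, 0.4136, 0.1162]
tcp_rot: [180.0, -0.3, 48.4]
ft_force: [0.9, 0.3, -0.8]
opening: 0.0159
err mm [  49.3 -396.6   -4.2] rotvec [ 0.003 -0.005 -0.755]
0 [-2.2   2.5   0.02] [ 0.    -0.    -0.063]
1 [-2.35  2.36  0.02] [ 0.    -0.    -0.063]
2 [-2.5   2.2   0.02] [ 0.    -0.    -0.063]
3 [-2.63  2.04  0.03] [ 0.    -0.    -0.063]
4 [-2.75  1.87  0.03] [ 0.    -0.    -0.063]
5 [-2.87  1.7   0.03] [ 0.    -0.    -0.063]
6 [-2.97  1.51  0.03] [ 0.    -0.    -0.063]
7 [-3.06  1.32  0.03] [ 0.    -0.    -0.063]
8 [-3.13  1.13  0.03] [ 0.    -0.    -0.063]
9 [-3.2   0.93  0.03] [ 0.    -0.    -0.063]
10 [-3.25  0.73  0.03] [ 0.    -0.    -0.063]
11 [-3.29  0.52  0.03] [ 0.    -0.    -0.063]
```

```bash
python3 -m pendant '[{"travel":[-2.2,2.5,0],"delta_rot":[0,0,-0.063],"hand":-1},{"travel":[-2.3,2.4,0],"delta_rot":[0,0,-0.063],"hand":-1},{"travel":[-2.5,2.2,0],"delta_rot":[0,0,-0.063],"hand":-1},{"travel":[-2.6,2.0,0],"delta_rot":[0,0,-0.063],"hand":-1},{"travel":[-2.8,1.9,0],"delta_rot":[0,0,-0.063],"hand":-1},{"travel":[-2.9,1.7,0],"delta_rot":[0,0,-0.063],"hand":-1},{"travel":[-3.0,1.5,0],"delta_rot":[0,0,-0.063],"hand":-1},{"travel":[-3.1,1.3,0],"delta_rot":[0,0,-0.063],"hand":-1},{"travel":[-3.1,1.1,0],"delta_rot":[0,0,-0.063],"hand":-1},{"travel":[-3.2,0.9,0],"delta_rot":[0,0,-0.063],"hand":-1},{"travel":[-3.2,0.7,0],"delta_rot":[0,0,-0.063],"hand":-1},{"travel":[-3.3,0.5,0],"delta_rot":[0,0,-0.063],"hand":-1}]';python3 -m pendant '[{"travel":[0,0,0],"delta_rot":[0,0,0],"hand":-1},{"travel":[0,0,0],"delta_rot":[0,0,0],"hand":-1}]'; python3 plan.py 580.5 18 112 91.7 1
```

```text
clock: 25.95
position: [0.577, 0.0148, 0.1114]
tcp_rot: [-179.9, -0.0, 91.9]
ft_force: [0.7, -0.2, -2.7]
opening: 0.0157
clock: 26.15
position: [0.5771, 0.0151, 0.1116]
tcp_rot: [-179.9, -0.0, 91.6]
ft_force: [-0.2, -0.7, -1.4]
opening: 0.016
err mm [3.4 2.9 0.4] rotvec [-0.001 -0.    -0.001]
0 [ 0.28  0.35 -0.05] [-0.001 -0.    -0.001]
```

```bash
python3 -m pendant '[{"travel":[0.3,0.3,0],"delta_rot":[0,0,0],"hand":-1},{"travel":[0,0,2],"delta_rot":[0,0,0],"hand":-1},{"travel":[0,0,1.5],"delta_rot":[0,0,0],"hand":-1},{"travel":[0,0,0],"delta_rot":[0,0,0],"hand":-1},{"travel":[0,0,0],"delta_rot":[0,0,0],"hand":-1}]'; python3 plan.py 580.5 18 112 91.7 1
python3 - <<'E'
from h import *
from workcell import viewer
c=viewer.calibration('wrist');np.save('w15.npy',c,allow_pickle=True)
a=viewer.camera('wrist');cv2.imwrite('pics/w15.png',a)
cv2.imwrite('pics/w15c.png',cv2.resize(a[190:350,180:460],None,fx=2.8,fy=2.8,interpolation=cv2.INTER_CUBIC))
a=viewer.camera('top');cv2.imwrite('pics/t15.png',cv2.resize(a[180:260,330:440],None,fx=6,fy=6,interpolation=cv2.INTER_CUBIC))
E
```

```text
clock: 26.65
position: [0.5801, 0.0197, 0.0767]
tcp_rot: [-179.9, 0.0, 91.8]
ft_force: [0.5, -0.7, -1.7]
opening: 0.0159
err mm [ 0.4 -1.7 35.3] rotvec [-0.001  0.     0.002]
0 [-0.17  0.03 -3.53] [-0.001  0.     0.002]
```

View pics/w15.png

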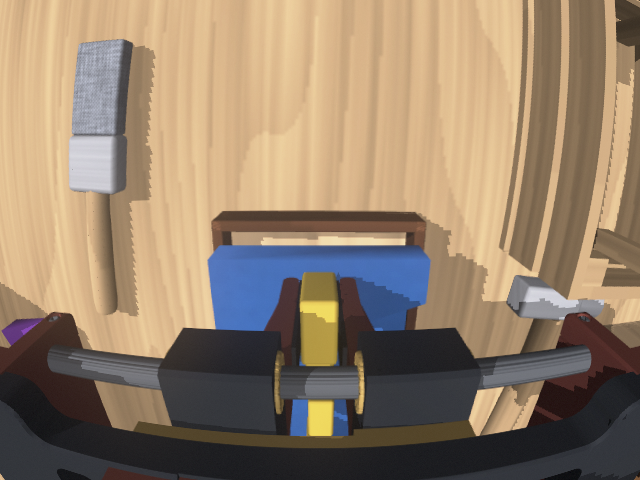

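View pics/w15c.png

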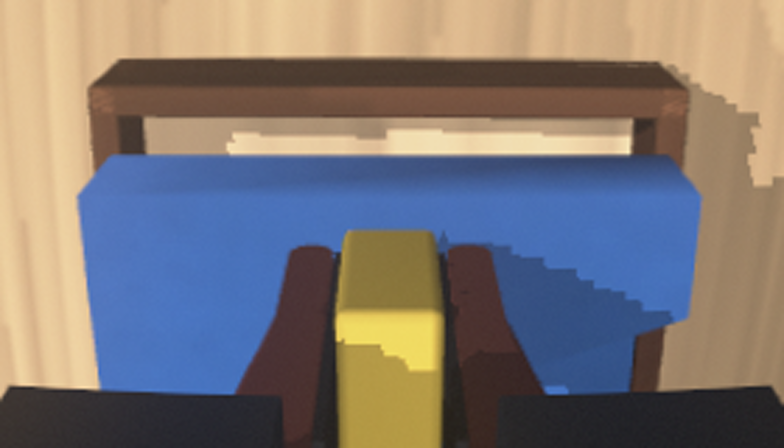

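View pics/t15.png

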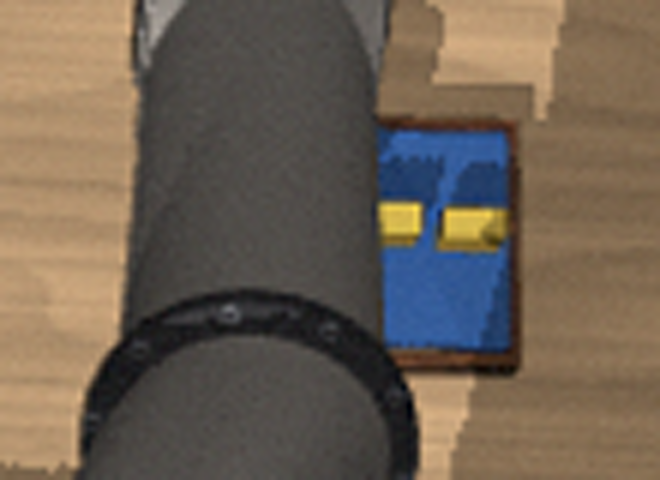

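```bash
python3 - <<'E'
from h import *
c=np.load('w15.npy',allow_pickle=True).item()
k=lambda x,y:((x+.5)/2.8-.5+180,(y+.5)/2.8-.5+190)
for n,p,z in [('topL',(80,196),.072),('topR',(700,198),.072),('midtop',(390,193),.072),('botL',(110,157),.047),('botR',(668,157),.047),('inwallL',(118,117),.028),('inwallM',(390,114),.028),('inwallR',(656,117),.028),('outL',(90,90),.028),('outR',(687,92),.028),('floorL',(146,119),.006),('floorR',(632,121),.006)]: print(n,onz(c,k(*p),z,True)[:2].round(4))
E
```

```text
topL [0.5255 0.0371]
topR [0.6353 0.0403]
midtop [0.5804 0.0398]
botL [0.5245 0.0362]
botR [0.6359 0.0398]
inwallL [0.5215 0.039 ]
inwallM [0.5803 0.0415]
inwallR [0.6378 0.0428]
outL [0.5154 0.0449]
outR [0.6442 0.0486]
floorL [0.5225 0.0323]
floorR [0.6381 0.0355]
```

```bash
python3 -m pendant '[{"travel":[-0.1,-0.1,1],"delta_rot":[0,0,0],"hand":-1},{"travel":[0,0,1],"delta_rot":[0,0,0],"hand":-1},{"travel":[0,0,0],"delta_rot":[0,0,0],"hand":-1}]'; python3 -m pendant '[{"travel":[0,0,0.5],"delta_rot":[0,0,0],"hand":-1},{"travel":[0,0,0.3],"delta_rot":[0,0,0],"hand":-1},{"travel":[0,0,0],"delta_rot":[0,0,0],"hand":-1}]'; python3 plan.py 579.5 18.5 38.7 91.7 1
```

```text
clock: 27.05
position: [0.5782, 0.018, 0.0555]
tcp_rot: [-179.8, 0.0, 91.8]
ft_force: [-0.0, 0.3, -1.2]
opening: 0.0162
clock: 27.35
position: [0.5792, 0.018, 0.0487]
tcp_rot: [-180.0, 0.0, 91.8]
ft_force: [0.1, -0.5, -1.1]
opening: 0.016
err mm [  0.3   0.5 -10. ] rotvec [-0.001  0.     0.001]
0 [0.05 0.03 1.  ] [-0.001  0.     0.001]
```

```bash
python3 -m pendant '[{"travel":[0,0,0.5],"delta_rot":[0,0,0],"hand":-1},{"travel":[0,0,0.3],"delta_rot":[0,0,0],"hand":-1},{"travel":[0,0,0],"delta_rot":[0,0,0],"hand":-1}]';  python3 -m pendant '[{"travel":[0,0,0.2],"delta_rot":[0,0,0],"hand":-1},{"travel":[0,0,0],"delta_rot":[0,0,0],"hand":-1}]'
```

```text
clock: 27.65
position: [0.5792, 0.018, 0.0407]
tcp_rot: [-180.0, 0.0, 91.8]
ft_force: [0.0, -0.5, -1.7]
opening: 0.0159
clock: 27.85
position: [0.5794, 0.018, 0.039]
tcp_rot: [-180.0, -0.0, 91.8]
ft_force: [-0.1, -0.0, -1.5]
opening: 0.0157
```

Release and retreat, then check.

```bash
python3 -m pendant '[{"travel":[0,0,0.1],"delta_rot":[0,0,0],"hand":-1},{"travel":[0,0,0],"delta_rot":[0,0,0],"hand":-0.3},{"travel":[0,0,0],"delta_rot":[0,0,0],"hand":-0.1},{"travel":[0,0,-3],"delta_rot":[0,0,0],"hand":-0.1},{"travel":[0,0,-4],"delta_rot":[0,0,0],"hand":0},{"travel":[0,0,-4],"delta_rot":[0,0,0],"hand":0},{"travel":[-4,-2,-2],"delta_rot":[0,0,0],"hand":0},{"travel":[-4,-2,-2],"delta_rot":[0,0,0],"hand":0},{"travel":[-4,-2,0],"delta_rot":[0,0,0],"hand":0},{"travel":[-2,-2,0],"delta_rot":[0,0,0],"hand":0},{"travel":[0,0,0],"delta_rot":[0,0,0],"hand":0},{"travel":[0,0,0],"delta_rot":[0,0,0],"hand":0}]'; python3 - <<'E'
from h import *
from workcell import viewer
c=viewer.calibration('wrist');np.save('w16.npy',c,allow_pickle=True)
a=viewer.camera('wrist');cv2.imwrite('pics/w16.png',a)
a=viewer.camera('scene');cv2.imwrite('pics/s16.png',cv2.resize(a[170:400,100:350],None,fx=2.6,fy=2.6))
E
```

```text
clock: 29.05
position: [0.5039, -0.1245, 0.1884]
tcp_rot: [180.0, -0.0, 91.7]
ft_force: [-0.1, 0.7, 0.4]
opening: 0.0437
```

View pics/w16.png

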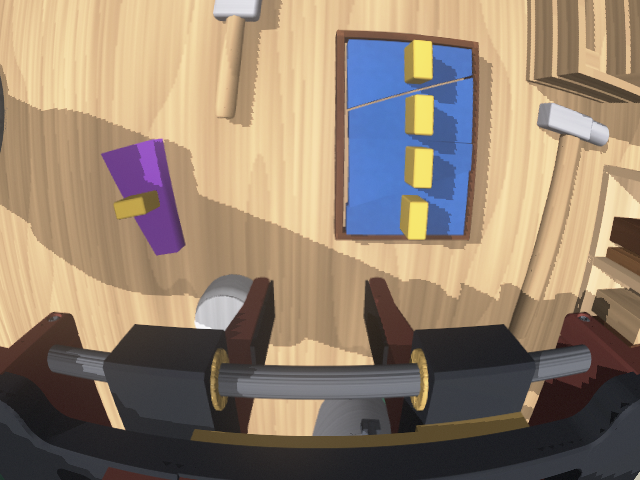

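View pics/s16.png

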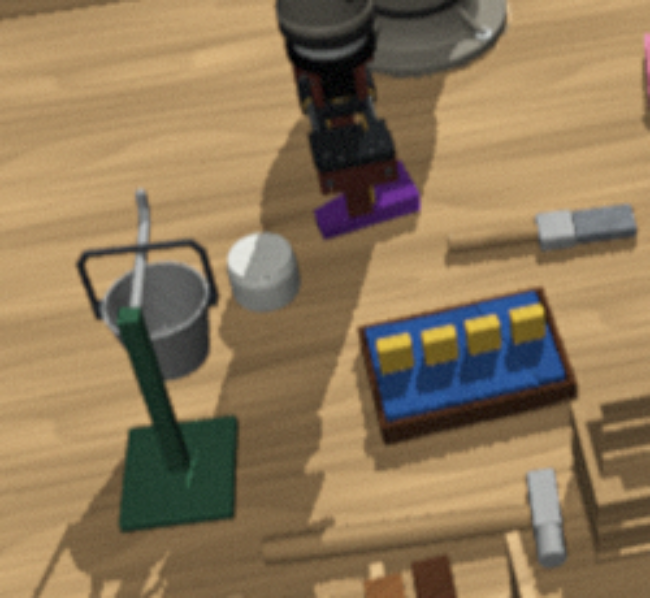

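```bash
python3 - <<'E'
from h import *
c=np.load('w16.npy',allow_pickle=True).item();im=cv2.imread('pics/w16.png')
h=cv2.cvtColor(im,cv2.COLOR_BGR2HSV);m=cv2.inRange(h,(20,110,200),(35,255,255));m[:, :380]=0;m[245:]=0;m[:,480:]=0
a=np.radians(1.7);Rt=np.array([[np.cos(a),np.sin(a)],[-np.sin(a),np.cos(a)]])
for q in cv2.findContours(m,0,2)[0]:
    if cv2.contourArea(q)<150: continue
    r=cv2.minAreaRect(q);p=onz(c,r[0],.068,True)[:2];print(r[0],p.round(4),'tray',(Rt@(p-[.5826,-.0468])).round(4))
E
```

```text
(417.2655334472656, 220.0177001953125) [ 0.5837 -0.1116] tray [-0.0008 -0.0648]
(422.61224365234375, 167.75563049316406) [ 0.5844 -0.0693] tray [ 0.0012 -0.0225]
(423.1293029785156, 114.36341094970703) [ 0.5822 -0.0274] tray [0.0002 0.0194]
(422.5, 59.0) [0.5801 0.0165] tray [-0.0006  0.0633]
```

```bash
python3 -c "
from workcell import ticket
print(ticket.hand_in())"
```

```text
the job is handed in; nothing more can be done
None
```

The job is done and handed in at about 29 s of the 72 s allowed; the hand-in gives no verdict, so these are my own last checks.

- **Pail:** it hangs by its handle bar on the hook arm at the seat, let go. In the last scene picture it hung freely. I did not measure its tilt or its distance from the seat after release.
- **Blocks:** the three loose blue blocks went in head to tail next to the first. The last wrist picture put all four within about 1.2 mm of the tray's middle in x, at y of about -65, -23, +19 and +63 mm, against limits of 8 and 75 mm. They look flat on the floor inside the walls, but I did not measure their tilt or height from a picture.
- **Everything else:** I did not reach for the look-alikes or the other items on the bench, and those in the last pictures look where they were. The arm ended clear of everything. The largest wrist force I read was about 7 N, but I only saw the value at the end of each move.
- **Disagreement:** one hover measurement of the second block I picked up was about 4 mm off the earlier one. The arm was still settling when that picture was taken; corrected for that, the two matched and the grasp held.

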